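# Tip a laminated blank onto the clamping board and lock the cam

### The arm

A 6-joint arm with a two-finger parallel gripper is mounted at the origin on the work surface. World frame = base frame: x ahead of the robot, y to its left, z up, the work surface at z = 0. Lengths are in m, angles in degrees, forces in N, time in s.
With the tool pointing down it reaches from about 0.325 to 0.85 m from the base axis. Payload 15.5 kg.
Tool frame: the origin (TCP) lies midway between the tips of the shut fingers; the grasp point (between the pads) lies 19 mm behind it; y points along the fingers, x is the direction in which the jaws open and shut, and the axes are right-handed (so a half turn about y gives the same grasp; the last joint's range is limited). The gripper opens to 91 mm and grips with 3 to 60 N. Pads are 32 mm wide; open, the fingers measure 118 mm over their backs; the gripper's body (76 mm by 178 mm) begins 60 mm behind the grasp point.
Start: joints at [63.512, 28.281, 77.091, -0, 74.628, -5.472], TCP at [0.224, 0.583, 0.214] pointing down, gripper open.
Joint ranges: [-166.48, 166.48], [-47.26, 123.95], [12.59, 153.08], [-70.14, 250.14], [6.76, 159.57], [-176.63, 176.63]. Speed limits (degrees/s): [108.29, 108.29, 147.25, 172.46, 172.46, 172.46].

### API

Orientations are given as a 3x3 rotation matrix whose columns are the frame's x, y, z axes.
In Python, from bench import ctrl gives the robot as it stands. The module is installed in compiled form; this text tells all that it offers. Calls block until the motion is done:
- ctrl.goto(position, orientation): joint-space move of the TCP to a pose.
- ctrl.move_l(position, vel=0.15, ori=None, contact_N=None): straight line of the TCP; ori=None keeps the orientation; vel is the mean speed in m/s. With contact_N (N) it stops when the force on the tool has changed by that much, and returns True; else False.
- ctrl.movej(angles): joint-space move.
- ctrl.command_gripper(opening): opening from 0.0 (shut) to 1.0 (fully open); the grip force is fixed at half the most; returns when the fingers have stopped.
- ctrl.sleep(seconds).
- ctrl.ik(position, orientation): joint angles nearest the present ones, or None.
- ctrl.read_camera(name): name is "scene" or "side" or "wrist"; returns the picture (400x640x3 uint8, blue, green, red); there is no depth.
- ctrl.camera_params(name): a dict with "fx", "fy", "cx", "cy" (pixels), "pose" (4x4, takes a point from camera to world coordinates); the wrist camera has in their place "T_tool_cam" (4x4, takes a point from camera to tool coordinates, whose origin is the TCP and whose axes are the tool frame's). Camera axes: x right, y up, looking along -z (the intrinsics and any distortion apply to the point x, -y, -z); pixel columns grow to the right and rows downward; lengths in m; the calibration is good to about 2 mm. A picture is of the moment at which its call begins: read the wrist's pose just before it. camera_params takes no time and is no camera call.
A pose or a line that the arm cannot do raises ctrl.MotionError and nothing moves.
- ctrl.sign_off(): hands the job in, once; it reports no verdict.
Readings, each from a call of its own:
- ctrl.current_t(): time.
- ctrl.current_q(): joint angles.
- ctrl.current_dq(): joint speeds.
- ctrl.current_effort(): joint torques, N m.
- ctrl.current_tool_pos(): TCP position.
- ctrl.current_eef_rot(): TCP orientation.
- ctrl.current_contact_force(): force on the tool from outside, world axes, zero at the start.
- ctrl.current_wrist_torque(): the same for the moment, N m.
- ctrl.current_grip_width(): opening from 0.0 (shut) to 1.0 (fully open).
Only numpy, scipy, OpenCV 4.12 (cv2) and the standard library are available. Lean on these libraries where they do the work, as an engineer would, in place of code of your own. Each camera call takes 0.05 s, during which the arm holds its last target.

### The job

The striped hardwood blank stands on end in front of the clamping board: bring its foot up to the board's near edge and, holding or pushing it high, tip it over that edge onto the board - do not carry it there, and ease it down under control instead of letting it fall. Slide it fully home against the end stop, then swing the black ball lever clockwise to the red mark so that the cam locks the blank tight against the side fence, and let go. The lamp hangs low over the work: reach in under it without touching it, and leave the glue bottle, jar and wrench where they are.

Things in the scene. Friction and masses are not known exactly. Their poses are not given: they have to be found in the camera images.
- jig: Clamping board, fixed on the bench: plywood base 240 (x) x 220 (y) x 15 mm. Origin at the centre of its underside; x runs from its near edge (x = -120 mm, robot's side) to its end stop, y to the left, z up. Home, the blank lies along x with its centre at x = 0, y = +2, z = +45 mm.
- stop_face (a point): Middle of the near face of the hardwood end stop, at the top of the base (x = +85 mm of the board). The stop is 150 mm wide, 30 mm thick, 35 mm high above the base.
- fence_face (a point): Middle of the inner (right) face of the side fence, at the top of the base (y = +30 mm of the board). The fence runs from x = -110 to -35 mm of the board, is 28 mm thick and 30 mm high above the base; from there to the end stop that side is open.
- blank_center (a point): Centre of the striped hardwood blank, 60 (own x) x 56 (own y) x 170 mm (own z), about 0.4 kg. It starts on end on the bench, own z up, own x towards the board (up to 10 degrees askew), 1 to 25 mm short of the near edge, up to 15 mm aside. Pinched lightly (about 10 N) high up on its y faces it swivels in the pads; leant about 20 degrees it falls by itself.
- blank_foot (a point): Middle of the blank's bottom edge on its own +x side, the edge that comes against the board when tipping (30 mm along own x and 85 mm down own z from the centre).
- cam_ball (a point): Centre of the black ball, 30 mm diameter, turning freely on a thin upright stem at the end of the cam's aluminium lever, 90 mm above the bench, 92 mm from the pivot's axis. The lever's top is 51 mm above the bench.
- cam_pivot (a point): Point on the cam's upright axis at the top of the base, at x = -60, y = -63 mm of the board. The waxed wooden cam disc, radius 28 mm, sits 10 mm off this axis, its top 42 mm above the bench. Open, it leaves 71 mm between itself and the fence; turned to the mark it presses the blank against the fence and drags it towards the end stop.
- lock_mark (a point): Where the ball's centre stands when the lever lies over the red mark painted on the base.
- cam (a joint): Lever angle, rad, growing clockwise from above: 0 fully open (lever 65 degrees clockwise of the board's +x), starts at 0 to 0.35, about 1.75 when the cam bites on a blank that lies against the fence, 2.0 at the red mark, 2.15 end of travel. Stays where it is left (friction about 2 N at the ball; some 4 to 10 N while it clamps).
- lamp_mid (a point): Underside of the fixed LED bar lamp, over the board's centre line, 266 mm above the bench. The bar is 48 mm wide (along its own x, nearly the board's x), 22 mm high and runs along its own y from its post, 360 mm to the right (-y), to 115 mm to the left of this point. Its round base is 150 mm across.
- glue: White glue bottle, 60 mm diameter, 195 mm tall, standing to the left of the board; origin under its centre.
- jar: Glass jar with steel lid, 70 mm diameter, 85 mm tall, standing to the left near the robot; origin under its centre.
- wrench: Combination wrench, 190 mm long, lying to the right of the board near the robot; origin under its middle.

How it is judged (in metres and radians):
On the way, in this order (a step that is already met when the one before it is completed fails the run):
1. the blank leans over the board's near edge (30 to 65 degrees) with its foot still down (the leading foot edge less than 40 mm above the bench and within 60 mm of the board's near edge) (angle between blank_center's own z axis and vertical between 0.52 and 1.13 rad and height (world z) of blank_foot below 0.04 m and x of blank_foot in the frame of jig between -0.18 and -0.06 m), for 0.1 s.
2. the blank lies flat on the board between fence and cam (angle between the z axis of blank_center and the x axis of jig, either way round below 0.15 rad and z of blank_center in the frame of jig between 0.04 and 0.05 m and value of joint cam below 1.5 rad), for 0.2 s.
At the end, for the whole second after the job is handed in: The blank lies flat on the board, along it within 3 degrees, its end within 4 mm of the end stop and its side within 4 mm of the fence, at rest, with the lever swung to the red mark (joint at 1.88 rad or more) (angle between the z axis of blank_center and the x axis of jig, either way round below 0.05 rad and z of blank_center in the frame of jig between 0.041 and 0.049 m and x of blank_center in the frame of jig between -0.004 and 0.003 m and y of blank_center in the frame of jig between -0.002 and 0.005 m and value of joint cam above 1.88 rad and linear speed of blank below 0.01 m/s); the robot touches nothing.
It fails at once if the blank falls or is slammed down (turning faster than 4 rad/s) (angular speed of blank above 4 rad/s).
It fails at once if the blank is carried (its leading foot edge more than 60 mm above the bench) (height (world z) of blank_foot above 0.06 m).
It fails at once if the lamp is touched (contact force between anything else and lamp above 1 N).
It fails at once if the glue bottle, the jar or the wrench is moved (20 mm) or tipped over (distance of any of glue, jar, wrench from where it was at the start of the episode above 0.02 m or angle between any of glue, jar's own z axis and vertical above 0.3 rad).
It also fails if it takes over 70 s, if anything falls off the work surface, if the arm or the gripper's body presses on something with over 40 N, if the wrist force passes 120 N, or if a joint passes its speed limit or range.

## Working session

There is one attempt and no reset: what is moved stays moved. The work goes in short steps, each a Python script; the robot and the scene stay as the last script left them, time stands still between calls to the robot, and variables do not carry over. Pictures are saved under pics/ and viewed, and the job is handed in when it is done.

```bash
mkdir -p pics; ls; python3 - <<'E'
from bench import ctrl
import cv2,numpy as np
np.set_printoptions(precision=4,suppress=True)
print(ctrl.current_t(),ctrl.current_q(),ctrl.current_tool_pos()); print(ctrl.current_eef_rot())
for n in ["scene","side","wrist"]:
    cv2.imwrite(f"pics/{n}0.png",ctrl.read_camera(n)); print(n,ctrl.camera_params(n))
E
```

```text
pics
0.0 [63.5117 28.3166 77.1277 -0.0003 74.6306 -5.4707] [0.224  0.5831 0.2133]
[[ 0.3587 -0.0006 -0.9335]
 [ 0.9335 -0.0012  0.3587]
 [-0.0013 -1.      0.0001]]
scene {'fx': 460.86083812062907, 'fy': 460.86083812062907, 'cx': 315.6890501844873, 'cy': 200.60148369893335, 'pose': array([[ 0.8426, -0.3842,  0.3775,  1.0369],
       [ 0.5385,  0.6101, -0.5812, -0.6469],
       [-0.007 ,  0.693 ,  0.7209,  1.0539],
       [ 0.    ,  0.    ,  0.    ,  1.    ]])}
side {'fx': 419.5779572958188, 'fy': 419.5779572958188, 'cx': 317.19117495280716, 'cy': 197.59306734746795, 'pose': array([[ 0.711 ,  0.489 , -0.5054,  0.0903],
       [-0.7031,  0.4839, -0.521 , -0.4501],
       [-0.0102,  0.7258,  0.6878,  0.8225],
       [ 0.    ,  0.    ,  0.    ,  1.    ]])}
wrist {'fx': 345.98163437874393, 'fy': 345.98163437874393, 'cx': 317.9406913043502, 'cy': 197.53121267822013, 'T_tool_cam': array([[ 1.    ,  0.0001,  0.0002,  0.0002],
       [ 0.0002,  0.2913, -0.9566, -0.1708],
       [-0.0002,  0.9566,  0.2913,  0.0823],
       [ 0.    ,  0.    ,  0.    ,  1.    ]])}
```

View pics/scene0.png

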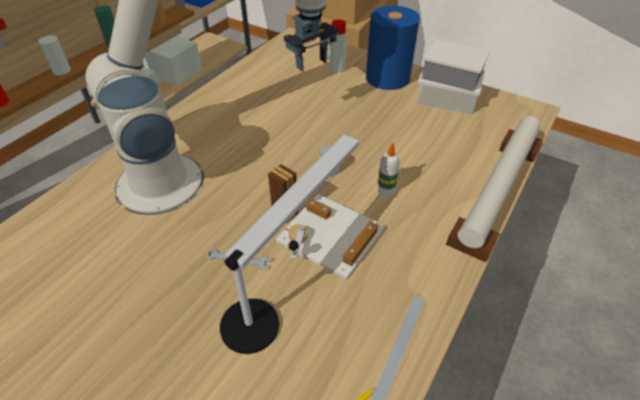

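View pics/side0.png

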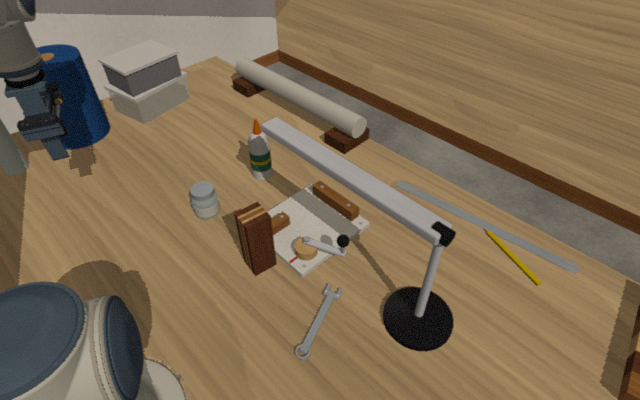

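View pics/wrist0.png

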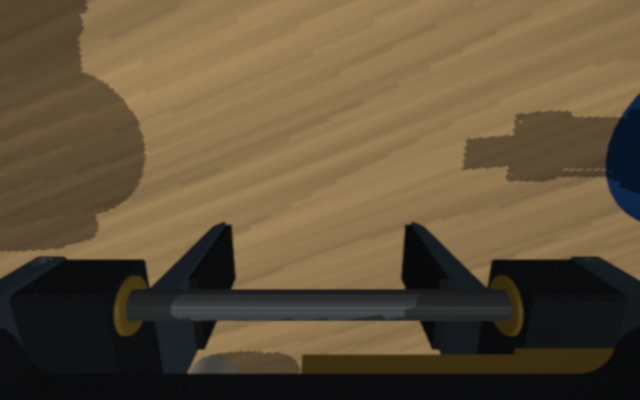

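The scene view shows the board around (330,235), the lamp bar crossing above it, and the blank at (283,185). The side view shows the board around (315,230), the blank at (255,240), the ball at (344,241) and the wrench at (318,320). The wrist camera sees only bench. I'll enlarge both fixed views.

```bash
python3 - <<'E'
import cv2
a=cv2.imread('pics/scene0.png')[120:300,190:410]; cv2.imwrite('pics/scene0z.png',cv2.resize(a,None,fx=3.3,fy=3.3,interpolation=cv2.INTER_CUBIC))
a=cv2.imread('pics/side0.png')[110:290,180:400]; cv2.imwrite('pics/side0z.png',cv2.resize(a,None,fx=3.3,fy=3.3,interpolation=cv2.INTER_CUBIC))
E
```

```text
(no output)
```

View pics/scene0z.png

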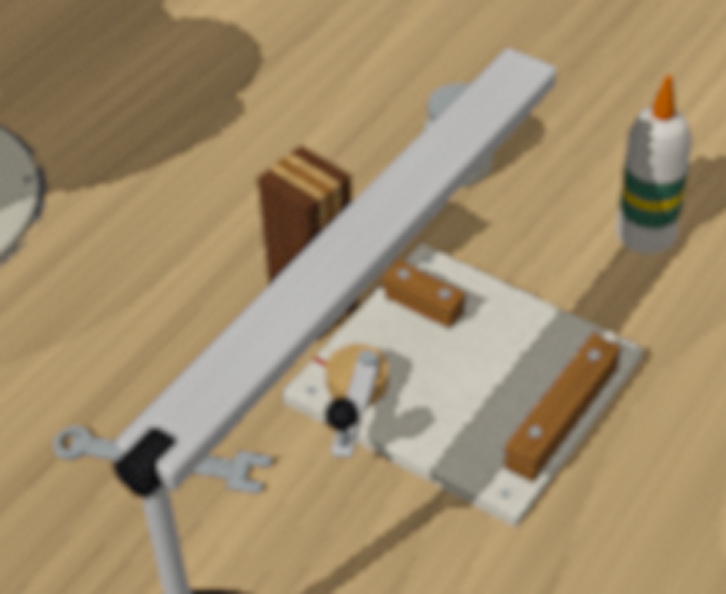

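View pics/side0z.png

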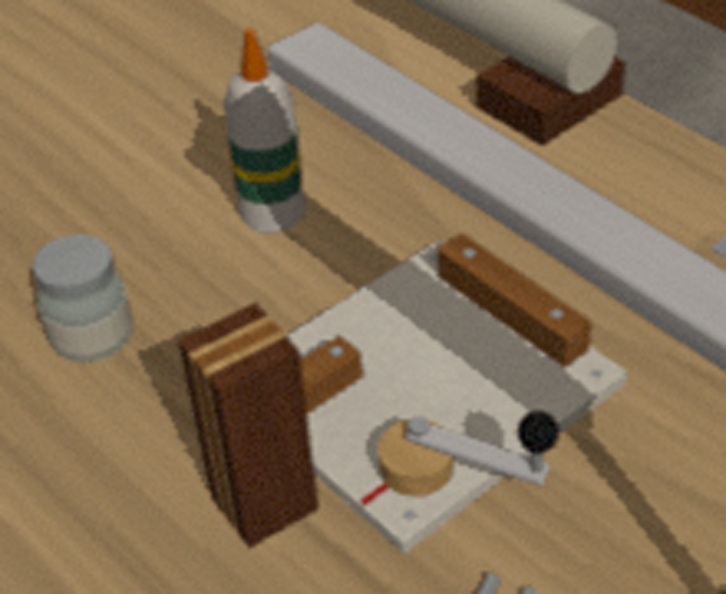

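The zooms show the board corners, the end stop, the top and foot corners of the blank, and the ball. I'll fit poses to those pixels from both views together.

```bash
cat > h.py <<'E'
import numpy as np, cv2
from scipy.optimize import least_squares
from scipy.spatial.transform import Rotation as R
np.set_printoptions(precision=4,suppress=True)
CAM={'scene':dict(f=460.86083812062907,cx=315.6890501844873,cy=200.60148369893335,pose=np.array([[ 0.8426, -0.3842,  0.3775,  1.0369],[ 0.5385,  0.6101, -0.5812, -0.6469],[-0.007 ,  0.693 ,  0.7209,  1.0539],[0,0,0,1]])),
'side':dict(f=419.5779572958188,cx=317.19117495280716,cy=197.59306734746795,pose=np.array([[ 0.711 ,  0.489 , -0.5054,  0.0903],[-0.7031,  0.4839, -0.521 , -0.4501],[-0.0102,  0.7258,  0.6878,  0.8225],[0,0,0,1]]))}
WR=dict(f=345.98163437874393,cx=317.9406913043502,cy=197.53121267822013)
TTC=np.array([[1,0.0001,0.0002,0.0002],[0.0002,0.2913,-0.9566,-0.1708],[-0.0002,0.9566,0.2913,0.0823],[0,0,0,1]])
def proj(c,P):
    P=np.atleast_2d(P); T=np.linalg.inv(c['pose']); p=P@T[:3,:3].T+T[:3,3]
    return np.stack([c['cx']+c['f']*p[:,0]/-p[:,2], c['cy']-c['f']*p[:,1]/-p[:,2]],1)
def wcam(pos,rot):
    T=np.eye(4);T[:3,:3]=rot;T[:3,3]=pos
    return dict(WR,pose=T@TTC)
def tri(obs):
    f=lambda X: np.concatenate([(proj(c,X)[0]-uv) for c,uv in obs])
    s=least_squares(f,[0.5,0,0.05]); return s.x,np.abs(s.fun).max()
def planar(p,P): # p=x,y,yaw
    c,s=np.cos(p[2]),np.sin(p[2]); P=np.atleast_2d(P)
    return np.stack([p[0]+c*P[:,0]-s*P[:,1],p[1]+s*P[:,0]+c*P[:,1],P[:,2]],1)
def fit(obs,p0): # obs: list of (cam, P local, uv)
    f=lambda p: np.concatenate([proj(c,planar(p,P))[0]-uv for c,P,uv in obs])
    s=least_squares(f,p0,loss='soft_l1'); return s.x,f(s.x).reshape(-1,2)
E
cat > f0.py <<'E'
from h import *
sc=lambda u,v:np.array([190+u/3.3,120+v/3.3]); sd=lambda u,v:np.array([180+u/3.3,110+v/3.3])
S,D=CAM['scene'],CAM['side']
J=[(S,(-.12,-.11,.015),sc(285,391)),(S,(.12,-.11,.015),sc(517,513)),(S,(.12,.11,.015),sc(650,348)),(S,(-.12,.11,.015),sc(424,245)),
(D,(-.12,-.11,.015),sd(404,541)),(D,(.12,-.11,.015),sd(625,373)),(D,(.12,.11,.015),sd(437,243)),
(D,(.085,.075,.05),sd(440,250)),(D,(.115,.075,.05),sd(462,236)),(D,(.115,-.075,.05),sd(592,322)),(D,(.085,-.075,.05),sd(566,347)),
(S,(.085,-.075,.05),sc(508,440)),(S,(.085,.075,.05),sc(598,337))]
p,r=fit(J,[.6,0,0]); print('jig',p,np.degrees(p[2])); print(r)
a,b=.03,.028
B=[(S,(-a,-b,.17),sc(258,180)),(S,(-a,b,.17),sc(300,148)),(S,(a,b,.17),sc(351,174)),
(D,(-a,b,.17),sd(182,342)),(D,(a,b,.17),sd(258,305)),(D,(a,-b,.17),sd(300,345)),(D,(-a,-b,.17),sd(225,390)),(D,(-a,-b,0),sd(250,546)),(D,(a,-b,0),sd(317,502)),(D,(-a,b,0),sd(213,500))]
q,r=fit(B,[.45,0,0]); print('blank',q,np.degrees(q[2])); print(r)
d=planar([0,0,-p[2]],[[q[0]-p[0],q[1]-p[1],0]])[0]; print('blank in jig',d,np.degrees(q[2]-p[2]))
ball,e=tri([(S,sc(342,414)),(D,sd(538,431))]); print('ball',ball,e)
piv=planar(p,[[-.06,-.063,.015]])[0]; v=ball-piv; print('piv',piv,'r',np.hypot(*v[:2]),'cam',np.radians(-65)-(np.arctan2(v[1],v[0])-p[2]))
E
python3 f0.py
```

```text
jig [ 0.5987  0.1088 -0.0275] -1.5747865464344601
[[-0.62   -0.5471]
 [-0.3647  0.9573]
 [-1.8946 -0.3692]
 [-0.4164 -1.0211]
 [-0.4524 -0.2571]
 [ 0.8082 -0.8464]
 [ 1.025  -1.3932]
 [-0.7966 -1.1867]
 [ 0.4083 -1.8696]
 [ 0.4948 -0.6938]
 [ 0.4558 -2.6079]
 [-1.3614  0.755 ]
 [-1.3383 -2.4224]]
blank [ 0.4352  0.1065 -0.1092] -6.2564861629725845
[[-0.6835 -0.8386]
 [-0.1562 -1.4856]
 [ 0.1986 -0.6099]
 [-0.6349 -0.614 ]
 [-0.397  -1.4117]
 [ 0.8209  0.3757]
 [-0.143  -0.394 ]
 [ 1.0899  0.5392]
 [ 1.5523  1.2159]
 [ 0.0373 -0.1127]]
blank in jig [-0.1634 -0.0068  0.    ] -4.681699616538125
ball [ 0.5706 -0.0384  0.0882] 0.15581855782951948
piv [0.537  0.0475 0.015 ] r 0.0922483470640654 cam 0.0361389868574189
```

```bash
cat > f1.py <<'E'
from f0 import *
L=[(S,(-.024,.115,.288),sc(510,48)),(S,(.024,.115,.288),sc(556,72)),(D,(-.024,.115,.288),sd(270,45)),(D,(.024,.115,.288),sd(322,24)),(D,(-.024,.115,.266),sd(275,65)),
 (D,(-.024,-.3,.288),None)]
l,r=fit(L[:5],[.6,.1,0]); print('lamp',l,np.degrees(l[2]),r.ravel())
print('lamp in jig',planar([0,0,-p[2]],[[l[0]-p[0],l[1]-p[1],0]]))
print('post',proj(S,planar(l,[[0,-.36,.288]])),proj(D,planar(l,[[0,-.36,.288]])))
G,e=tri([(S,sc(667,78)),(D,sd(250,32))]); print('glue tip',G,e)
jt,e=tri([(S,sc(460,100)),(D,sd(73,255))]); print('jar top',jt,e)
E
python3 f1.py | tail -6
cat > tool.py <<'E'
import numpy as np
def ori(psi,th): # degrees; heading psi, pitch th below horizontal
    a,t=np.radians(psi),np.radians(th)
    y=np.array([np.cos(a)*np.cos(t),np.sin(a)*np.cos(t),-np.sin(t)]); x=np.array([-np.sin(a),np.cos(a),0])
    return np.stack([x,y,np.cross(x,y)],1)
def tcp(g,O): return np.asarray(g)+0.019*O[:,1]   # TCP from grasp point
E
python3 - <<'E'
from bench import ctrl
from tool import *
for name,g in [('blank',(.435,.107,.135)),('blankhi',(.435,.107,.15)),('end',(.6,.109,.055)),('home',(.645,.109,.055)),('ball0',(.57,-.038,.09)),('mark',(.445,.05,.09)),('push',(.44,.107,.045))]:
    for th in (10,20,30,40,50,60,70,80):
        O=ori(-2,th); q=ctrl.ik(tcp(g,O),O); print(name,th,None if q is None else np.round(q,0))
E
```

```text
lamp [ 0.5738  0.1024 -0.1522] -8.720546723427105 [-0.2389 -0.5654  0.0676 -0.4302  0.0565 -0.2787  2.1078 -0.8237 -0.5014
  1.7012]
lamp in jig [[-0.0248 -0.0071  0.    ]]
post [[212.3334 243.9597]] [[422.3088 248.349 ]]
glue tip [0.651  0.3627 0.1936] 0.2647556212989741
jar top [0.4456 0.3491 0.0869] 0.3096285328337558
blank 10 None
blank 20 None
blank 30 None
blank 40 [ 17.  41. 150. 196.  61.  94.]
blank 50 [ 14.  26. 140. 202.  27.  82.]
blank 60 None
blank 70 [  9.  18. 123. -11.  19. -69.]
blank 80 [  7.  20. 115.  -3.  35. -78.]
blankhi 10 None
blankhi 20 None
blankhi 30 None
blankhi 40 [ 17.  36. 148. 198.  54.  92.]
blankhi 50 [ 14.  23. 139. 207.  22.  77.]
blankhi 60 [ 11.  17. 130. -64.   7. -15.]
blankhi 70 [  9.  16. 122. -10.  22. -70.]
blankhi 80 [  7.  18. 114.  -3.  38. -79.]
end 10 [ 12.  77. 132. 195. 108.  97.]
end 20 [ 12.  67. 133. 193.  90.  95.]
end 30 [ 11.  56. 131. 192.  68.  92.]
end 40 [  9.  47. 127. 193.  44.  88.]
end 50 [  8.  40. 121. 198.  22.  81.]
end 60 None
end 70 [  6.  36. 106.  -9.  19. -74.]
end 80 [  5.  37.  97.  -2.  36. -81.]
home 10 [
[... 320 characters left out ...]
74.]
ball0 20 [-19.  70. 143. 163. 102.  80.]
ball0 30 [-18.  55. 140. 166.  75.  86.]
ball0 40 [-16.  43. 134. 165.  47.  91.]
ball0 50 [-15.  35. 127. 158.  22. 101.]
ball0 60 None
ball0 70 [ -12.   30.  110.   10.   20. -108.]
ball0 80 [ -11.   31.  102.    2.   37. -101.]
mark 10 None
mark 20 None
mark 30 None
mark 40 None
mark 50 [ -1.  39. 145. 181.  44.  90.]
mark 60 [ -1.  29. 135. 183.  14.  89.]
mark 70 [ -1.  25. 127.  -2.   8. -87.]
mark 80 [ -1.  25. 118.  -0.  27. -89.]
push 10 [ 25. 115. 152. 244. 150. 156.]
push 20 None
push 30 None
push 40 None
push 50 [ 13.  49. 145. 192.  54.  95.]
push 60 [ 11.  38. 136. 196.  24.  87.]
push 70 None
push 80 [  7.  31. 120.  -5.  19. -76.]
```

```bash
cat > fkfit.py <<'E'
from bench import ctrl
from tool import *
from scipy.optimize import least_squares
from scipy.spatial.transform import Rotation as R
rng=np.random.default_rng(0); D=[]
for i in range(60):
    O=ori(rng.uniform(-30,40),rng.uniform(20,90)); p=rng.uniform([.35,-.2,.1],[.6,.3,.35]); q=ctrl.ik(p,O)
    if q is not None: D.append((p,O,np.array(q)))
q=np.array(ctrl.current_q()); D.append((np.array(ctrl.current_tool_pos()),np.array(ctrl.current_eef_rot()),q))
def fk(q,P):
    h,a1,a2,e,d4,L=P; r=np.radians(q)
    R1=R.from_euler('z',r[0]); R2=R1*R.from_euler('y',r[1]); R3=R2*R.from_euler('y',r[2]); R5=R3*R.from_euler('z',r[3])*R.from_euler('y',r[4]);
    p=np.array([0,0,h])+R1.apply([a1,0,0])+R2.apply([0,0,a2])+R3.apply([e,0,d4]); w=p.copy(); return w,p+R5.apply([0,0,L]),R5.apply([0,0,1])
f=lambda P:np.concatenate([fk(q,P)[1]-p for p,O,q in D])
s=least_squares(f,[.3,0,.4,0,.4,.2]); print(len(D),s.x,np.abs(s.fun).max(),ctrl.current_t())
print(max(np.linalg.norm(fk(q,s.x)[2]-O[:,1]) for p,O,q in D))
np.save('fk.npy',s.x)
E
python3 fkfit.py
```

```text
51 [ 0.29863488 -0.03838366  0.61511043  0.1252748   0.41365955  0.40087741] 0.07170879062779667 0.15
1.133326856340081e-15
```

```bash
cat > fk.py <<'E'
import numpy as np
from scipy.spatial.transform import Rotation as R
def fk(q,P):
    r=np.radians(q)
    R1=R.from_euler('z',r[0]); R2=R1*R.from_euler('y',r[1]); R3=R2*R.from_euler('y',r[2]); R4=R3*R.from_euler('z',r[3]); R5=R4*R.from_euler('y',r[4]); R6=R5*R.from_euler('z',r[5])
    h=np.array([0,0,P[0]])+R1.apply([P[1],P[2],0]); elb=h+R2.apply([P[3],P[4],P[5]]); w0=elb+R3.apply([P[6],P[7],P[8]]); w=w0+R4.apply([P[9],P[10],0])
    t=w+R5.apply([P[11],P[12],P[13]]); return h,elb,w,t,R6
E
python3 - <<'E'
import re
s=open('fkfit.py').read().split('def fk')[0]
exec(s)
from fk import fk
f=lambda P:np.concatenate([fk(q,P)[3]-p for p,O,q in D])
x0=np.zeros(14);x0[[0,5,8,13]]=.3,.5,.4,.25
s=least_squares(f,x0); print(np.round(s.x,4),np.abs(s.fun).max()); np.save('fk.npy',s.x)
print(fk(q,s.x)[4].as_matrix().T@D[-1][1])
E
```

```text
[ 0.2566 -0.      0.5226  0.     -0.5012  0.5968  0.1179  0.0382  0.3844
 -0.      0.0196  0.     -0.0196  0.3527] 5.129230373768223e-14
[[-1.00000000e+00 -6.67434571e-18  1.90810936e-16]
 [ 2.42008242e-17  3.94667178e-16  1.00000000e+00]
 [ 4.13760539e-17  1.00000000e+00 -3.88766641e-16]]
```

```bash
cat >> fk.py <<'E'
from scipy.optimize import least_squares
P=np.load('fk.npy')
def tool(q):
    h,e,w,t,R6=fk(q,P); M=R6.as_matrix(); return t,np.stack([-M[:,0],M[:,2],M[:,1]],1)
LO=np.array([-166.48,-47.26,12.59,-70.14,6.76,-176.63])+.5; HI=np.array([166.48,123.95,153.08,250.14,159.57,176.63])-.5
def ik(pos,O,q0):
    def f(q):
        t,M=tool(q); return np.concatenate([(t-pos)*10,(M-O).ravel()])
    s=least_squares(f,np.clip(q0,LO+.1,HI-.1),bounds=(LO,HI),x_scale=30); return s.x if np.abs(s.fun).max()<1e-4 else None
E
cat > plan.py <<'E'
from fk import *; from tool import ori,tcp
np.set_printoptions(precision=1,suppress=True,linewidth=150)
jig=np.array([.5987,.1088,-.0275])
def J(x,y,z):
    c,s=np.cos(jig[2]),np.sin(jig[2]); return np.array([jig[0]+c*x-s*y,jig[1]+s*x+c*y,z])
def grip(phi,y=-.001,sg=.135,off=.048,xe=-.12):
    f=np.radians(phi); s=min(.015/max(np.cos(f),1e-6),.02); u=np.array([np.sin(f),np.cos(f)]); n=np.array([np.cos(f),-np.sin(f)])
    g=np.array([xe,.015])-s*u+sg*u-off*n; return J(g[0],y,g[1])
if __name__=='__main__':
  for ths in [(45,45),(48,48),(50,50),(52,52),(48,56)]:
    q=np.array([14,30,142,198,35,85.]); 
    for phi in range(0,91,15):
        th=ths[0]+(ths[1]-ths[0])*phi/90; O=ori(-1.6,th); q2=ik(tcp(grip(phi),O),O,q); print(ths,phi,grip(phi)*1000,q2)
        if q2 is not None:q=q2
E
python3 plan.py
```

```text
(45, 45) 0 [430.7 112.4 135. ] [ 16.3  32.4 144.8 198.8  42.4  88.7]
(45, 45) 15 [463.3 111.5 142.8] [ 14.   28.9 139.7 199.8  34.1  84.6]
(45, 45) 30 [496.  110.6 140.9] [ 12.2  29.  135.4 199.7  30.   82.6]
(45, 45) 45 [526.1 109.8 130.3] [ 10.9  31.  132.  198.6  28.6  82.4]
(45, 45) 60 [554.3 109.  114.1] [  9.8  33.9 129.  197.2  28.3  82.9]
(45, 45) 75 [577.3 108.4  91.1] [  9.1  37.7 126.6 195.4  29.7  84.2]
(45, 45) 90 [593.7 107.9  63. ] [  8.6  42.  125.  193.6  32.3  85.7]
(48, 48) 0 [430.7 112.4 135. ] [ 15.3  28.4 142.  201.   32.9  84.9]
(48, 48) 15 [463.3 111.5 142.8] [ 13.2  26.  137.1 203.   26.   80.2]
(48, 48) 30 [496.  110.6 140.9] [ 11.6  26.6 133.  203.5  22.5  78. ]
(48, 48) 45 [526.1 109.8 130.3] [ 10.4  28.9 129.7 202.3  21.4  78. ]
(48, 48) 60 [554.3 109.  114.1] [  9.4  31.9 126.8 200.5  21.4  79.1]
(48, 48) 75 [577.3 108.4  91.1] [  8.7  35.8 124.5 198.   22.9  81.1]
(48, 48) 90 [593.7 107.9  63. ] [  8.3  40.1 123.  195.5  25.5  83.4]
(50, 50) 0 [430.7 112.4 135. ] [ 14.7  26.2 140.2 203.2  27.2  81.7]
(50, 50) 15 [463.3 111.5 142.8] [ 12.8  24.4 135.4 20
[... 644 characters left out ...]
]
(52, 52) 60 [554.3 109.  114.1] [  8.9  29.9 123.8 210.   12.9  68.9]
(52, 52) 75 [577.3 108.4  91.1] [  8.2  33.8 121.6 205.2  14.3  73.3]
(52, 52) 90 [593.7 107.9  63. ] [  7.8  38.  120.3 200.3  16.9  78. ]
(48, 56) 0 [430.7 112.4 135. ] [ 15.3  28.4 142.  201.   32.9  84.9]
(48, 56) 15 [463.3 111.5 142.8] [ 12.9  24.9 136.  205.2  22.6  77.7]
(48, 56) 30 [496.  110.6 140.9] [ 11.1  24.9 130.8 209.5  16.4  71.4]
(48, 56) 45 [526.1 109.8 130.3] [  9.7  26.7 126.6 213.1  12.8  66.5]
(48, 56) 60 [554.3 109.  114.1] [  8.7  29.4 122.7 216.5  10.3  62.3]
(48, 56) 75 [577.3 108.4  91.1] [  7.9  32.7 119.6 217.    9.2  61.2]
(48, 56) 90 [593.7 107.9  63. ] [  7.4  36.5 117.4 214.    9.   63.8]
```

```bash
cat > p2.py <<'E'
from plan import *
O=ori(-6.3,50); 
bl=np.array([.4352,.1065,-.1092]); g=np.array([bl[0]-.018*np.cos(bl[2]),bl[1]-.018*np.sin(bl[2]),.135]); print(g)
q=np.array([14,26,140,200,27,82.])
pre=ik(tcp(g-.13*O[:,1],O),O,q); print('pre',pre, 'g',ik(tcp(g,O),O,q))
A=[np.array([63.5,28.3,77.1,0,74.6,-5.5]),np.array([63,0,110,0,60,-5.]),np.array([40,0,125,100,30,40.]),pre]
if __name__=='__main__':
  for a,b in zip(A,A[1:]):
    for k in np.linspace(0,1,6):
        q=a+(b-a)*k; t,M=tool(q); w=fk(q,P)[2]; e=fk(q,P)[1]
        pts=np.array([t+M@v for v in [(.06,0,0),(-.06,0,0),(.09,-.08,.04),(-.09,-.08,.04),(.09,-.08,-.04),(-.09,-.08,-.04),(0,-.17,.11)]])
        print(k,'tcp',t*1e3,'axis',M[:,1],'minz',pts[:,2].min()*1e3,'wrist',w*1e3)
E
python3 p2.py
```

```text
[0.4 0.1 0.1]
pre None g [ 18.7  26.3 140.7 214.4  28.7  78.6]
0.0 tcp [224.3 583.4 213.7] axis [ 0.  0. -1.] minz 213.66026485313998 wrist [206.8 592.2 566.3]
0.2 tcp [205.4 543.3 233.8] axis [ 0.  0. -1.] minz 231.7132139512957 wrist [182.4 541.1 586.2]
0.4 tcp [185.4 501.2 249.1] axis [ 0.   0.1 -1. ] minz 244.88366471142612 wrist [156.8 488.1 600.9]
0.6000000000000001 tcp [164.4 457.6 259.2] axis [ 0.   0.1 -1. ] minz 252.98003298057614 wrist [130.2 433.5 610. ]
0.8 tcp [142.6 412.8 264.2] axis [ 0.1  0.1 -1. ] minz 255.86446026213326 wrist [102.9 377.9 613.4]
1.0 tcp [120.4 367.5 263.8] axis [ 0.1  0.2 -1. ] minz 253.45418148670495 wrist [ 75.1 321.9 611.1]
0.0 tcp [120.4 367.5 263.8] axis [ 0.1  0.2 -1. ] minz 253.45418148670495 wrist [ 75.1 321.9 611.1]
0.2 tcp [ 72.5 417.8 266.9] axis [-0.1  0.4 -0.9] minz 256.6971207956004 wrist [ 96.2 305.3 600.8]
0.4 tcp [ 62.8 471.9 295. ] axis [-0.2  0.6 -0.8] minz 294.9404088755822 wrist [116.6 285.6 590.2]
0.6000000000000001 tcp [ 94.9 513.9 333.7] axis [-0.1  0.7 -0.7] minz 316.67596707438315 wrist [135.2 262.8 578.8]
0.8 tcp [161.1 529.3 368. ] axis [ 0.   0.9 -0.5] minz 330.99562955820454 wrist [150.7 237.1 566.1]
1.0 tcp [244.6 509.7 386.2] axis [ 0.3  0.9 -0.4] minz 331.17968410008103 wrist [161.8 209.1 552.2]Traceback (most recent call last):
  File "p2.py", line 10, in <module>
    q=a+(b-a)*k; t,M=tool(q); w=fk(q,P)[2]; e=fk(q,P)[1]
         ~^~
TypeError: unsupported operand type(s) for -: 'NoneType' and 'float'
```

```bash
sed -i 's/^pre=.*/pre=ik(tcp(g+np.array([-.01,0,.09]),O),O,q); print("pre",pre,"g",ik(tcp(g,O),O,q))/; s/np.array(\[63,0,110.*100,30,40.\])/np.array([55,-5,110,0,50,-5.]),np.array([40,0,120,100,25,40.])/' p2.py; python3 p2.py
```

```text
[0.4 0.1 0.1]
pre None g [ 18.7  26.3 140.7 214.4  28.7  78.6]
0.0 tcp [224.3 583.4 213.7] axis [ 0.  0. -1.] minz 213.66026485313998 wrist [206.8 592.2 566.3]
0.2 tcp [226.5 548.5 244.7] axis [ 0.   0.1 -1. ] minz 239.5382706781586 wrist [194.7 530.7 596.1]
0.4 tcp [225.2 511.2 271. ] axis [ 0.1  0.2 -1. ] minz 260.64149175789606 wrist [177.7 467.9 618.3]
0.6000000000000001 tcp [220.6 472.3 292.2] axis [ 0.1  0.2 -1. ] minz 276.68479776699803 wrist [156.  404.8 632.8]
0.8 tcp [212.8 432.6 307.9] axis [ 0.2  0.3 -0.9] minz 287.46737763113657 wrist [130.2 342.5 639.3]
1.0 tcp [202.3 392.8 318.1] axis [ 0.2  0.3 -0.9] minz 292.8753788726241 wrist [100.8 282.  637.8]
0.0 tcp [202.3 392.8 318.1] axis [ 0.2  0.3 -0.9] minz 292.8753788726241 wrist [100.8 282.  637.8]
0.2 tcp [164.3 445.6 321.1] axis [ 0.1  0.5 -0.9] minz 297.72498496856025 wrist [116.8 276.2 627.4]
0.4 tcp [156.9 493.5 345.8] axis [ 0.   0.7 -0.7] minz 335.36145475265226 wrist [133.9 267.7 616.5]
0.6000000000000001 tcp [182.  526.5 379.1] axis [ 0.1  0.8 -0.6] minz 369.13945063668075 wrist [151.  256.3 604.5]
0.8 tcp [233.5 536.7 407.8] axis [ 0.2  0.9 -0.5] minz 369.4323667037611 wrist [167.2 242.  590.9]
1.0 tcp [299.2 520.4 421.7] axis [ 0.4  0.8 -0.4] minz 362.36641157440584 wrist [181.1 225.3 575.8]Traceback (most recent call last):
  File "p2.py", line 10, in <module>
    q=a+(b-a)*k; t,M=tool(q); w=fk(q,P)[2]; e=fk(q,P)[1]
         ~^~
TypeError: unsupported operand type(s) for -: 'NoneType' and 'float'
```

```bash
python3 - <<'E' | sort | head -60
from fk import *; from tool import *
np.set_printoptions(precision=0,suppress=True)
bl=np.array([.4352,.1065,-.1092]); g=np.array([bl[0]-.018*np.cos(bl[2]),bl[1]-.018*np.sin(bl[2]),.135])
for th in (42,46,50):
  for psi in (-6.3,-1.6):
   O=ori(psi,th)
   for dx in (-.06,-.04,-.02,0,.02):
    for dz in (0.04,.07,.1):
      b=None
      for q0 in ([18,26,140,214,28,78.],[16,32,145,200,42,88],[18,15,140,214,10,60]):
        q=ik(tcp(g+np.array([dx,0,dz]),O),O,np.array(q0,float))
        if q is not None:b=q
      if b is not None: print(th,psi,dx,dz,b)
E
```

```text
42 -1.6 -0.02 0.04 [ 19.  26. 149. 203.  44.  88.]
42 -1.6 -0.02 0.07 [ 19.  16. 145. 211.  31.  77.]
42 -1.6 -0.02 0.1 [ 19.   8. 141. 227.  21.  59.]
42 -1.6 -0.04 0.04 [ 22.  28. 152. 203.  48.  90.]
42 -1.6 -0.04 0.07 [ 22.  16. 147. 212.  33.  78.]
42 -1.6 -0.04 0.1 [ 22.   7. 143. 230.  23.  59.]
42 -1.6 -0.06 0.07 [ 25.  16. 149. 214.  35.  79.]
42 -1.6 -0.06 0.1 [ 25.   6. 145. 233.  24.  58.]
42 -1.6 0 0.04 [ 17.  25. 146. 202.  40.  86.]
42 -1.6 0 0.07 [ 17.  16. 143. 210.  29.  76.]
42 -1.6 0 0.1 [ 17.   9. 139. 225.  20.  59.]
42 -1.6 0.02 0.04 [ 16.  25. 143. 202.  37.  84.]
42 -1.6 0.02 0.07 [ 16.  17. 140. 210.  27.  75.]
42 -1.6 0.02 0.1 [ 16.  10. 137. 224.  19.  59.]
42 -6.3 -0.02 0.04 [ 25.  25. 146. 216.  41.  84.]
42 -6.3 -0.02 0.07 [ 25.  16. 143. 227.  32.  69.]
42 -6.3 -0.02 0.1 [ 25.   9. 139. 245.  25.  50.]
42 -6.3 -0.04 0.04 [ 28.  26. 149. 216.  44.  86.]
42 -6.3 -0.04 0.07 [ 28.  16. 145. 229.  34.  71.]
42 -6.3 -0.04 0.1 [ 28.   8. 141. 247.  27.  50.]
42 -6.3 -0.06 0.04 [ 31.  28. 152. 217.  48.  90.]
42 -6.3 -0.06 0.07 [ 31.  16. 147. 231.  36.  72.]

[... 1190 characters left out ...]
]
46 -6.3 0 0.07 [ 21.  13. 137. 239.  21.  53.]
46 -6.3 0.02 0.04 [ 19.  20. 138. 223.  26.  69.]
46 -6.3 0.02 0.07 [ 19.  14. 135. 240.  20.  51.]
50 -1.6 -0.02 0.04 [ 16.  16. 141. 217.  19.  69.]
50 -1.6 -0.02 0.07 [ 16.   9. 137. 246.  12.  38.]
50 -1.6 -0.04 0.04 [ 18.  16. 143. 217.  21.  70.]
50 -1.6 -0.04 0.07 [ 18.   8. 139. 245.  13.  40.]
50 -1.6 -0.06 0.04 [ 20.  15. 145. 217.  23.  72.]
50 -1.6 -0.06 0.07 [ 20.   7. 141. 246.  15.  41.]
50 -1.6 0 0.04 [ 15.  17. 138. 217.  17.  67.]
50 -1.6 0 0.07 [ 15.  10. 135. 247.  11.  36.]
50 -1.6 0.02 0.04 [ 13.  17. 136. 218.  16.  64.]
50 -6.3 -0.02 0.04 [ 20.  16. 139. 234.  21.  59.]
50 -6.3 -0.04 0.04 [ 22.  16. 142. 234.  22.  61.]
```

```bash
sed -i 's/^pre=.*/O2=ori(-6.3,42);pre=ik(tcp(g+np.array([-.05,0,.08]),O2),O2,np.array([28,14,145,230,35,70.])); print("pre",pre)/' p2.py; python3 p2.py|cut -c1-150
```

```text
[0.4 0.1 0.1]
pre [ 29.2  12.9 144.5 235.   31.7  64.9]
0.0 tcp [224.3 583.4 213.7] axis [ 0.  0. -1.] minz 213.66026485313998 wrist [206.8 592.2 566.3]
0.2 tcp [226.5 548.5 244.7] axis [ 0.   0.1 -1. ] minz 239.5382706781586 wrist [194.7 530.7 596.1]
0.4 tcp [225.2 511.2 271. ] axis [ 0.1  0.2 -1. ] minz 260.64149175789606 wrist [177.7 467.9 618.3]
0.6000000000000001 tcp [220.6 472.3 292.2] axis [ 0.1  0.2 -1. ] minz 276.68479776699803 wrist [156.  404.8 632.8]
0.8 tcp [212.8 432.6 307.9] axis [ 0.2  0.3 -0.9] minz 287.46737763113657 wrist [130.2 342.5 639.3]
1.0 tcp [202.3 392.8 318.1] axis [ 0.2  0.3 -0.9] minz 292.8753788726241 wrist [100.8 282.  637.8]
0.0 tcp [202.3 392.8 318.1] axis [ 0.2  0.3 -0.9] minz 292.8753788726241 wrist [100.8 282.  637.8]
0.2 tcp [164.3 445.6 321.1] axis [ 0.1  0.5 -0.9] minz 297.72498496856025 wrist [116.8 276.2 627.4]
0.4 tcp [156.9 493.5 345.8] axis [ 0.   0.7 -0.7] minz 335.36145475265226 wrist [133.9 267.7 616.5]
0.6000000000000001 tcp [182.  526.5 379.1] axis [ 0.1  0.8 -0.6] minz 369.13945063668075 wrist [151.  256.3 604.5]
0.8 tcp [233.5 536.7 407.8] axis [ 0.2  0.9 -0.5] minz 369.4323667037611 wrist [167.2 242.  590.9]
1.0 tcp [299.2 520.4 421.7] axis [ 0.4  0.8 -0.4] minz 362.36641157440584 wrist [181.1 225.3 575.8]
0.0 tcp [299.2 520.4 421.7] axis [ 0.4  0.8 -0.4] minz 362.36641157440584 wrist [181.1 225.3 575.8]
0.2 tcp [335.5 494.3 407.8] axis [ 0.5  0.8 -0.3] minz 347.9027313244446 wrist [183.6 203.1 537.8]
0.4 tcp [384.2 437.5 379.6] axis [ 0.6  0.7 -0.3] minz 313.67037945961914 wrist [177.2 178.8 502. ]
0.6000000000000001 tcp [422.9 347.7 331.4] axis [ 0.8  0.5 -0.4] minz 286.22511359741657 wrist [162.  155.1 471.2]
0.8 tcp [427.7 232.  267.8] axis [ 0.8  0.2 -0.5] minz 255.4473616582877 wrist [139.6 134.5 447.5]
1.0 tcp [381.3 106.9 202.3] axis [ 0.7 -0.1 -0.7] minz 202.28651847856742 wrist [113.4 118.6 432.1]
```

```bash
python3 - <<'E'
from p2 import *
from bench import ctrl
import cv2
for q in A[1:]: ctrl.movej([float(v) for v in q])
pos,rot=np.array(ctrl.current_tool_pos()),np.array(ctrl.current_eef_rot())
im=ctrl.read_camera('wrist'); cv2.imwrite('pics/w1.png',im); np.savez('w1.npz',pos=pos,rot=rot)
print(ctrl.current_t(),ctrl.current_q(),pos*1e3,ctrl.current_contact_force())
E
```

```text
[0.4 0.1 0.1]
pre [ 29.2  12.9 144.5 235.   31.7  64.9]
4.825 [ 29.2  12.8 144.5 235.   31.7  64.9] [381.7 107.3 202.6] [ 0.4  0.7 -0.3]
```

View pics/w1.png

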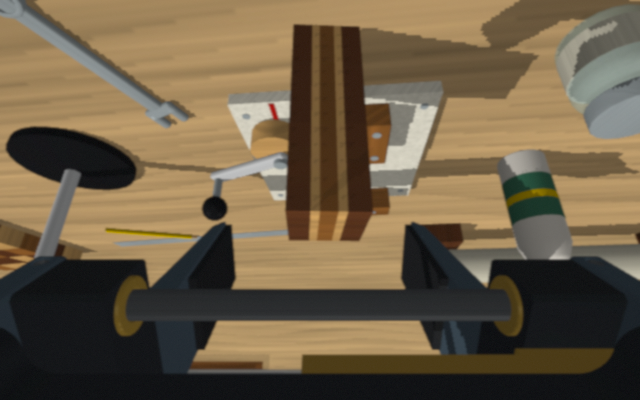

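The wrist view is upside down: the blank's back face spans (294,26)–(371,211), the board's near corners are at about (229,96) and (443,83), and the ball is at (214,208). I'll refine the poses with this view added.

```bash
python3 - <<'E'
import cv2
a=cv2.imread('pics/w1.png')[10:250,190:460]; cv2.imwrite('pics/w1z.png',cv2.resize(a,None,fx=2.5,fy=2.5,interpolation=cv2.INTER_CUBIC))
E
```

```text
(no output)
```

View pics/w1z.png

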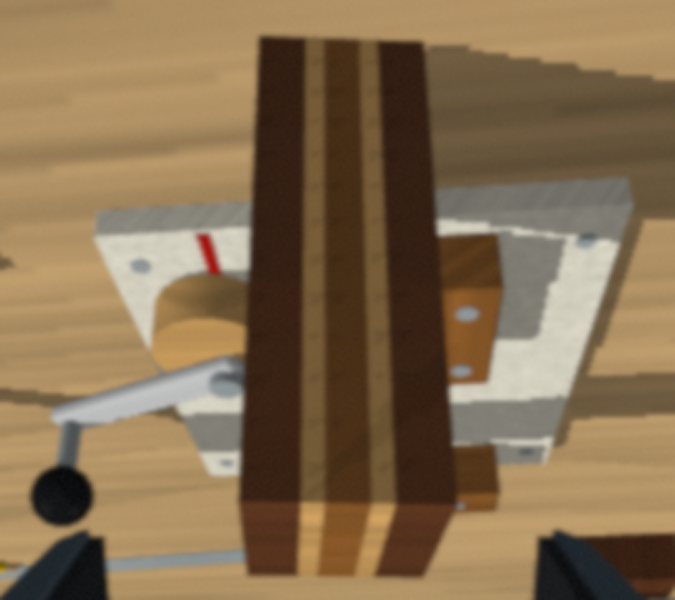

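```bash
cat > f2.py <<'E'
from f0 import *
d=np.load('w1.npz'); W=wcam(d['pos'],d['rot']); wz=lambda u,v:np.array([190+u/2.5,10+v/2.5])
JW=[(W,(-.12,-.11,0),wz(98,213)),(W,(-.12,-.11,.015),wz(95,237)),(W,(-.12,.11,0),wz(630,178)),(W,(-.12,.11,.015),wz(632,206)),(W,(-.11,.058,.045),wz(501,287)),(W,(-.11,.058,.015),wz(498,236))]
BW=[(W,(-a,-b,0),wz(260,37)),(W,(-a,b,0),wz(424,42)),(W,(-a,-b,.17),wz(241,500)),(W,(-a,b,.17),wz(455,505)),(W,(a,-b,.17),wz(249,575)),(W,(a,b,.17),wz(424,577))]
print('----')
for n,j,bb in (('wrist',JW,BW),('all',J+JW,B+BW)):
    p,r=fit(j,[.6,.1,0]); q,r2=fit(bb,[.43,.1,-.1]); dd=planar([0,0,-p[2]],[[q[0]-p[0],q[1]-p[1],0]])[0]
    print(n,'jig',p,'rms',np.sqrt((r**2).mean()),'blank',q,np.sqrt((r2**2).mean()),'rel',dd,np.degrees(q[2]-p[2]))
    if n=='wrist': print(r,r2)
ball,e=tri([(S,sc(342,414)),(D,sd(538,431)),(W,wz(62,495))]); print('ball',ball,e)
E
python3 f2.py | sed -n '/----/,$p'
```

```text
----
wrist jig [ 0.5988  0.1097 -0.0195] rms 0.9457892543127706 blank [ 0.4341  0.1082 -0.1458] 0.4628965926221876 rel [-0.1647 -0.0046  0.    ] -7.23833890338829
[[ 0.0936 -0.6841]
 [-0.2563  0.8843]
 [-1.2936 -0.1326]
 [ 0.1655  0.1664]
 [ 1.3714  1.3681]
 [-0.0459 -1.9771]] [[-0.3043  0.0188]
 [ 0.1374  0.1344]
 [-0.6091  0.5741]
 [ 1.2844 -0.1852]
 [-0.2247 -0.0481]
 [ 0.039  -0.0496]]
all jig [ 0.5986  0.1091 -0.0247] rms 1.1153949205807037 blank [ 0.4344  0.108  -0.1407] 0.8386208283817871 rel [-0.1642 -0.0051  0.    ] -6.646432065995322
ball [ 0.5705 -0.039   0.0894] 0.3023911916177724
```

```bash
sed -i 's/^jig=.*/jig=np.array([.5986,.1091,-.0247])/' plan.py; sed -i 's/-\.12 if/-.12 if/' plan.py
python3 - <<'E'
from plan import *
from bench import ctrl
import cv2
bl=np.array([.4343,.108,-.1407]); O=ori(np.degrees(bl[2]),50)
g=np.array([bl[0]-.018*np.cos(bl[2]),bl[1]-.018*np.sin(bl[2]),.135])
ctrl.move_l(tcp(g,O),vel=.08,ori=O)
print(ctrl.current_t(),ctrl.current_q(),ctrl.current_contact_force())
ctrl.command_gripper(0.0)
print(ctrl.current_t(),ctrl.current_grip_width()*91,np.array(ctrl.current_tool_pos())*1e3,ctrl.current_contact_force())
for n in('wrist','side'): cv2.imwrite(f'pics/{n}2.png',ctrl.read_camera(n))
E
```

```text
6.1583 [ 20.7  26.2 140.1 220.2  28.6  76.2] [0.1 0.7 0. ]
6.7917 55.81275806851727 [428.5 108.8 120.4] [-1.5 -0.   1.5]
```

View pics/side2.png

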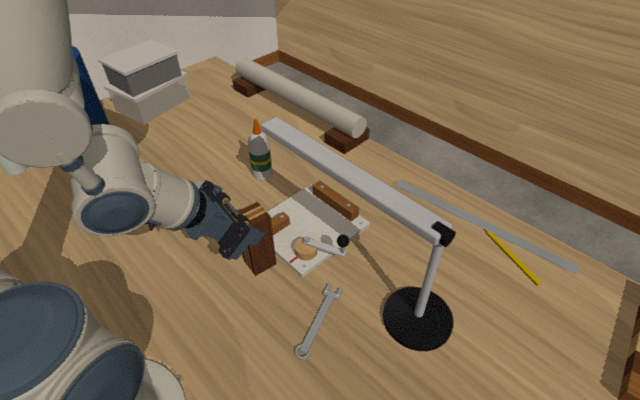

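View pics/wrist2.png

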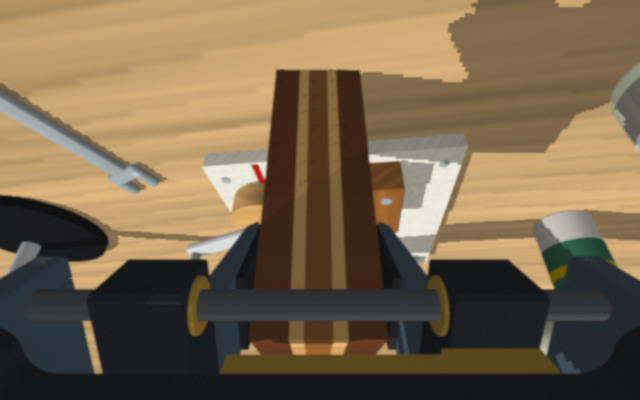

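The side view shows the fingers around the top of the blank at about (250,235). In the wrist view it sits centred between the pads, and the 55.8 mm width matches the blank. Next I'll straighten it and bring the foot to the edge.

```bash
python3 - <<'E'
from plan import *
from bench import ctrl
import cv2
psi=np.degrees(jig[2]); O=ori(psi,50)
def gp(): return np.array(ctrl.current_tool_pos())-.019*np.array(ctrl.current_eef_rot())[:,1]
def inj(g):
    c,s=np.cos(-jig[2]),np.sin(-jig[2]); d=g-[jig[0],jig[1],0]; return np.array([c*d[0]-s*d[1],s*d[0]+c*d[1],g[2]])*1e3
g0=J(-.132-.048,0.0,.1352); ctrl.move_l(tcp(g0,O),vel=.03,ori=O)
print(inj(gp()),ctrl.current_contact_force(),ctrl.current_t())
r=ctrl.move_l(tcp(J(-.110-.048,0.0,.1352),O),vel=.02,contact_N=5)
print(r,inj(gp()),ctrl.current_contact_force(),ctrl.current_wrist_torque(),ctrl.current_t())
for n in('wrist','side'): cv2.imwrite(f'pics/{n}3.png',ctrl.read_camera(n))
a=cv2.imread('pics/side3.png')[140:300,180:400]; cv2.imwrite('pics/side3z.png',cv2.resize(a,None,fx=3.3,fy=3.3))
E
```

```text
[-180.    -0.6  135.1] [ 0.6 -1.5 -2.5] 7.2917
True [-179.5    0.1  135. ] [-0.3  0.7  1.8] [0.2 0.1 0.1] 7.5833
```

View pics/side3z.png

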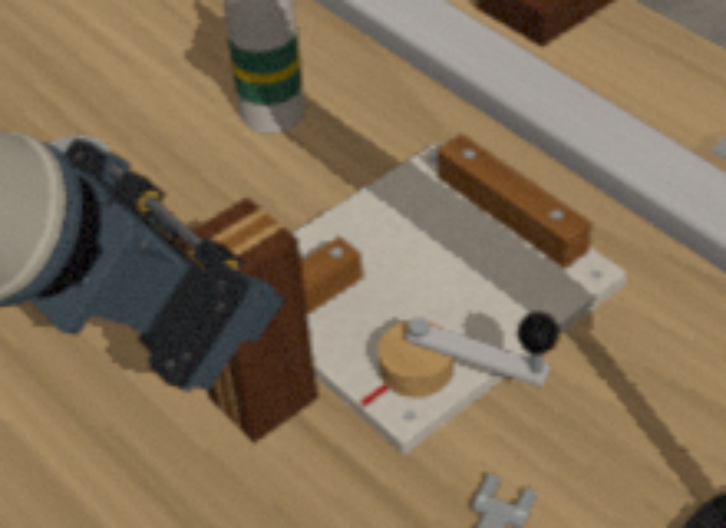

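View pics/wrist3.png

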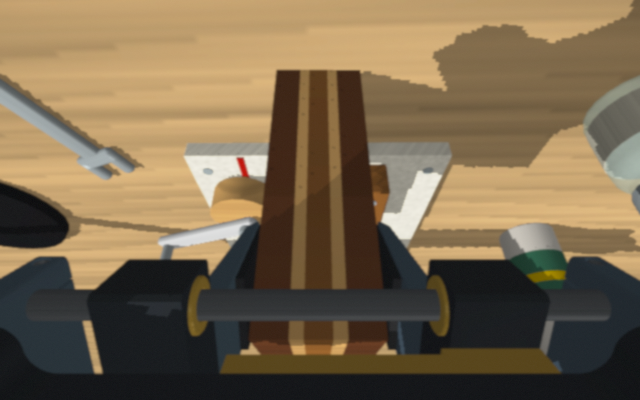

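Both views show the blank upright and square to the board, a little short of the edge. The stop was a false trigger from the force transient, so I'll step forward while watching Fx.

```bash
cat > rb.py <<'E'
from plan import *
from bench import ctrl
import cv2
psi=np.degrees(jig[2]); 
def gp(): return np.array(ctrl.current_tool_pos())-.019*np.array(ctrl.current_eef_rot())[:,1]
def inj(g):
    c,s=np.cos(-jig[2]),np.sin(-jig[2]); d=np.asarray(g)-[jig[0],jig[1],0]; return np.array([c*d[0]-s*d[1],s*d[0]+c*d[1],g[2]])*1e3
def F(): return np.array(ctrl.current_contact_force())
def pic(n,tag,crop=None,z=1):
    a=ctrl.read_camera(n)
    if crop: a=a[crop[1]:crop[3],crop[0]:crop[2]]
    cv2.imwrite(f'pics/{n}{tag}.png',cv2.resize(a,None,fx=z,fy=z,interpolation=cv2.INTER_CUBIC))
E
python3 - <<'E'
from rb import *
O=ori(psi,50)
for x in list(np.arange(-.178,-.1615,.002)):
    ctrl.move_l(tcp(J(x,0,.1352),O),vel=.03); f=F(); print(inj(gp()),f,np.array(ctrl.current_wrist_torque()),ctrl.current_t())
    if f[0]<-6: break
pic('side',4,(180,140,400,300),3.3)
E
```

```text
[-178.1    0.1  135.2] [-1.8  1.3 -0.1] [0.3 0.6 0.2] 7.9333
[-176.2   -0.1  135.4] [-5.9  1.   9.4] [0.2 0.4 0. ] 8.1833
[-174.1   -0.1  135.6] [-7.9  0.7 14.6] [ 0.2 -0.   0. ] 8.4333
```

View pics/side4.png

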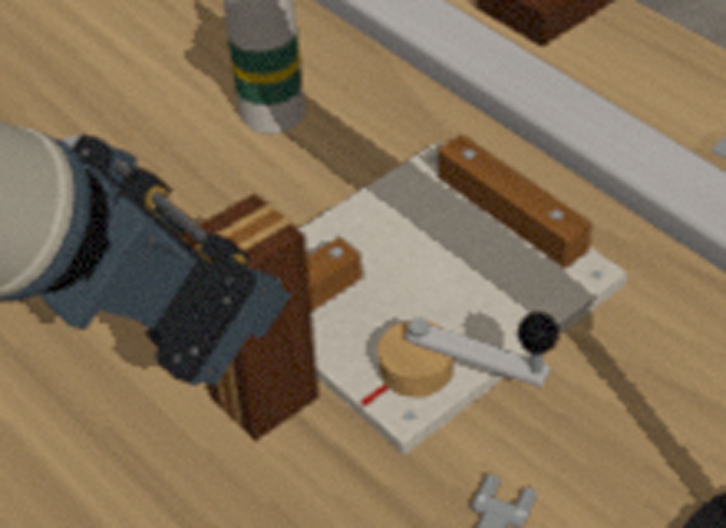

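```bash
python3 - <<'E'
from rb import *
O=ori(psi,50); x0=inj(gp())[0]/1e3
ctrl.move_l(tcp(J(x0,0,.1375),O),vel=.03); print(inj(gp()),F())
for x in list(np.arange(x0+.002,-.157,.002)):
    ctrl.move_l(tcp(J(x,0,.1375),O),vel=.03); f=F(); print(inj(gp()),f,ctrl.current_t())
    if f[0]<-6: break
pic('side',5,(180,140,400,300),3.3)
E
```

```text
[-174.2    0.   137.5] [-0.  -0.4 -4.6]
[-171.9   -0.   137.4] [-0.8 -0.2 -4.2] 8.9833
[-169.9   -0.   137.5] [ 1.3 -0.2 -3.9] 9.2333
[-167.9    0.   137.6] [ 0.2  0.6 -4.5] 9.4833
[-165.9    0.   137.6] [-0.2  0.  -3.6] 9.7333
[-164.3   -0.   137.4] [-1.4  0.4 -4.5] 9.9833
[-162.5   -0.1  137.3] [-3.4  0.7 -3.2] 10.2333
[-160.4   -0.1  137.4] [-3.2 -0.6 -3.9] 10.4833
[-158.1   -0.1  137.7] [-4.6 -1.4  1.2] 10.7333
```

View pics/side5.png

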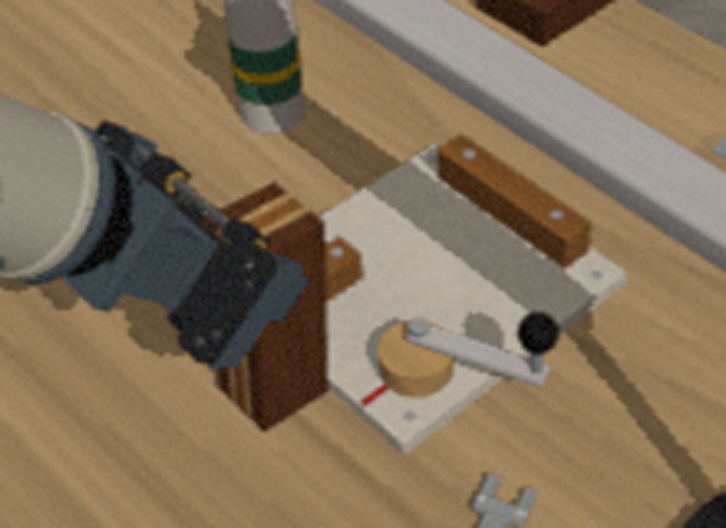

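```bash
cat > tip.py <<'E'
from rb import *
import sys
a,b,st=map(float,sys.argv[1:4]); O=ori(psi,50)
for phi in np.arange(a,b+.1,st):
    ctrl.move_l(tcp(grip(phi,y=0.0),O),vel=.05); f=F(); print(phi,inj(gp()),f,ctrl.current_t())
    if np.linalg.norm(f)>30: print('HIGH');break
pic('side','tip%d'%b,(180,140,400,300),3.3); pic('wrist','tip%d'%b)
E
python3 tip.py 8 48 5
```

```text
8.0 [-150.6    0.   140.5] [-1.8  1.  -5. ] 11.0917
13.0 [-139.5   -0.   142.6] [-0.4 -0.8 -3.5] 11.4667
18.0 [-128.6   -0.   143.4] [-0.8  0.9 -3.7] 11.8417
23.0 [-117.6   -0.   143.1] [ 0.3  0.1 -4.1] 12.2083
28.0 [-106.9   -0.   141.7] [-0.2  0.3 -3.6] 12.575
33.0 [-96.4  -0.  139.3] [ 0.7  0.1 -4.4] 12.9417
38.0 [-86.4  -0.  135.9] [ 0.5 -0.1 -3.4] 13.3
43.0 [-76.8  -0.  131.7] [-0.   0.6 -4.3] 13.6583
48.0 [-66.4  -0.  127.5] [ 0.5 -0.5 -3.6] 14.025
```

View pics/sidetip48.png

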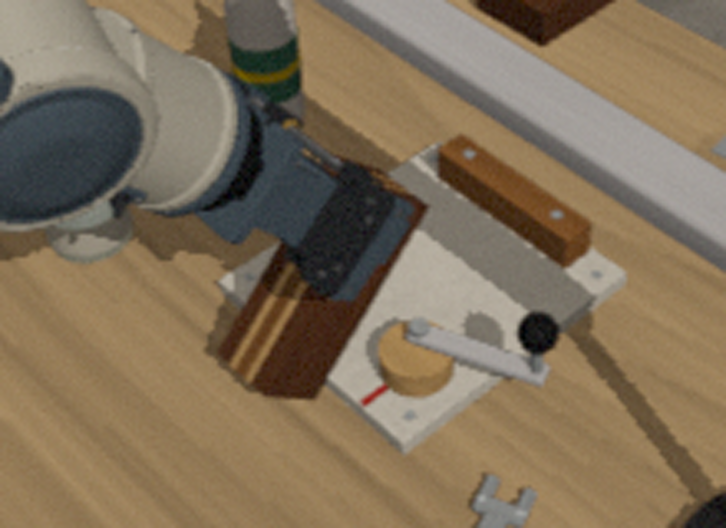

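View pics/wristtip48.png

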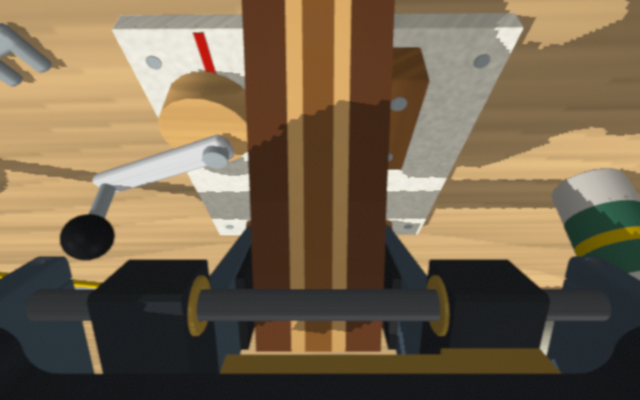

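```bash
cat > lean.py <<'E'
from h import *
jig=np.array([.5986,.1091,-.0247])
def leanfit(obs,phi0=45): # obs (cam,(ox,oy,oz own rel centre),uv); solves phi,x,y,z centre in jig
    def Pw(v,o):
        f=v[0]; u=np.array([np.sin(f),0,np.cos(f)]); n=np.array([np.cos(f),0,-np.sin(f)]); q=v[1:4]+o[0]*n+o[1]*np.array([0,1,0])+o[2]*u
        return planar(jig,[q])[0]
    f=lambda v: np.concatenate([proj(c,Pw(v,o))[0]-uv for c,o,uv in obs])
    s=least_squares(f,[np.radians(phi0),-.09,0,.09],loss='soft_l1'); v=s.x
    foot=v[1:4]+.03*np.array([np.cos(v[0]),0,-np.sin(v[0])])-.085*np.array([np.sin(v[0]),0,np.cos(v[0])])
    return np.degrees(v[0]),v[1:4]*1e3,foot*1e3,f(v).reshape(-1,2)
E
python3 - <<'E'
from lean import *
D=CAM['side']; sd=lambda u,v:np.array([180+u/3.3,140+v/3.3])
a,b,h=.03,.028,.085
for r in leanfit([(D,(a,-b,-h),sd(317,398)),(D,(-a,-b,-h),sd(260,390)),(D,(-a,b,-h),sd(217,354)),(D,(a,-b,h),sd(427,207))]): print(r)
E
```

```text
44.402852212869405
[-92.2316   8.2521  71.6675]
[-130.2729    8.2521  -10.0507]
[[-0.8332 -0.0271]
 [ 1.009   1.3328]
 [ 0.0162 -0.9131]
 [-0.1202 -0.1234]]
```

```bash
python3 - <<'E'
from rb import *
from h import wcam,fit,planar
W=wcam(np.array(ctrl.current_tool_pos()),np.array(ctrl.current_eef_rot()))
ob=[(W,(-.12,-.11,.015),np.array([113,28])),(W,(-.12,.11,.015),np.array([522,27])),(W,(-.12,-.11,0),np.array([118,15])),(W,(-.12,.11,0),np.array([519,13])),
(W,(-.11,.058,.045),np.array([429,82])),(W,(-.11,.058,.015),np.array([422,48])),(W,(.12,-.11,.015),np.array([221,235])),(W,(.12,.11,.015),np.array([419,234]))]
np.set_printoptions(precision=4,suppress=True)
print(fit(ob,[.6,.1,0]))
E
```

```text
(array([ 0.5971,  0.1096, -0.0191]), array([[-1.0664,  2.4983],
       [ 1.8822,  1.0359],
       [ 2.6726,  0.134 ],
       [-3.8944, -0.3206],
       [ 2.0555, -1.0905],
       [-0.5563, -2.2308],
       [-0.5495, -0.0482],
       [-1.1966,  0.4203]]))
```

The wrist refit agrees with the jig pose to within 2 mm, and both views show a lean of about 45° with the foot down at the edge. I'll shift to y = -4 mm for fence clearance and continue tipping.

```bash
sed -i 's/y=0.0/y=-0.004/' tip.py; python3 tip.py 51 78 4.5
```

```text
51.0 [-60.8  -4.1 124.7] [ 0.3  0.4 -3.3] 14.425
55.5 [-52.   -4.  119.6] [ 0.2 -0.1 -3.7] 14.7667
60.0 [-44.1  -4.  113.8] [ 0.1 -0.  -4.2] 15.1083
64.5 [-36.6  -4.  107.6] [-0.7 -0.9 -4.1] 15.45
69.0 [-29.6  -4.  100.7] [-0.3 -0.3 -4.2] 15.7917
73.5 [-23.2  -4.   93.3] [-0.2  0.4 -4.6] 16.1333
78.0 [-17.3  -4.   85.5] [ 0.   0.1 -3.6] 16.475
```

View pics/sidetip78.png

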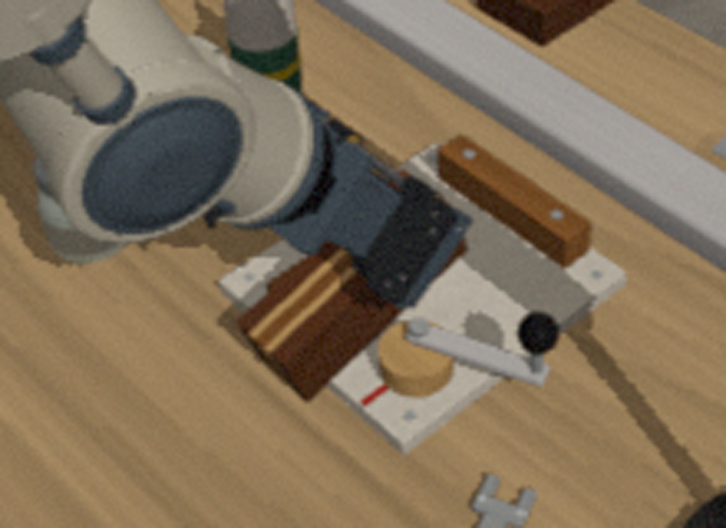

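View pics/wristtip78.png

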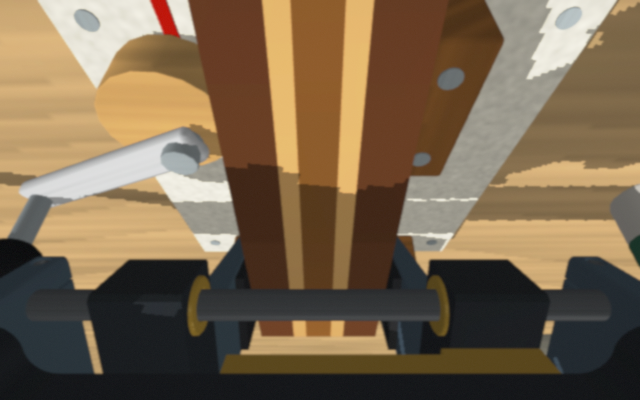

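Both views show the blank nearly flat, between the fence and the cam. Now the last degrees.

```bash
python3 tip.py 82 90 4; python3 - <<'E'
from rb import *
pic('scene','t90',(190,120,410,300),3.3)
E
```

```text
82.0 [-12.6  -4.   78.2] [ 0.   0.2 -4.2] 16.9
86.0 [-8.5 -4.  70.5] [-1.1  0.3 -4.3] 17.225
90.0 [-5.  -4.  62.5] [ 0.4  0.8 -3.6] 17.55
```

View pics/sidetip90.png

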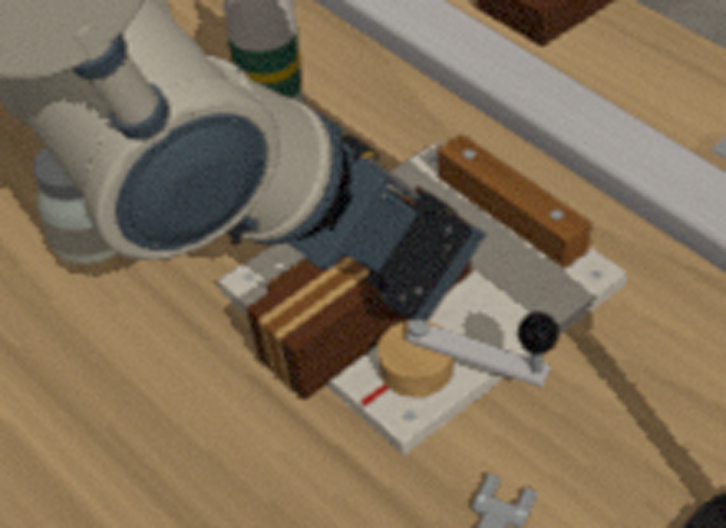

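View pics/wristtip90.png

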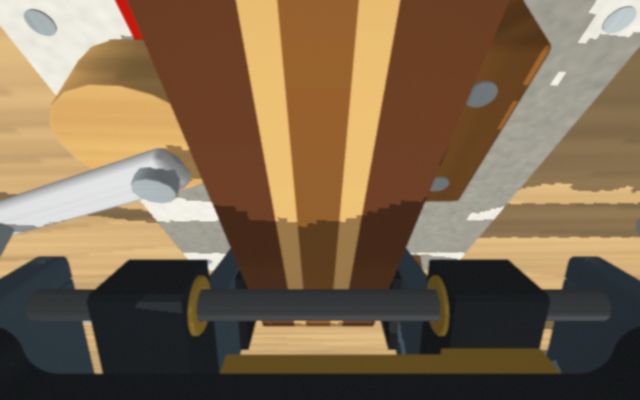

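View pics/scenet90.png

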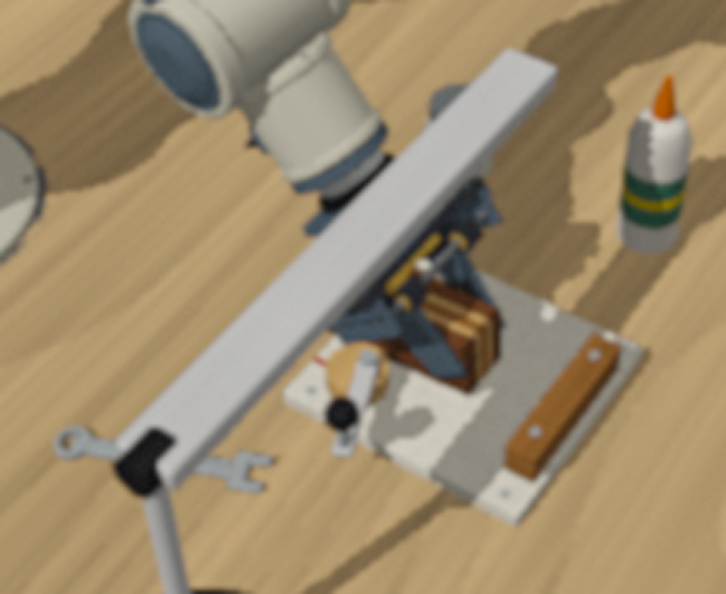

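```bash
python3 - <<'E'
from rb import *
O=ori(psi,50); g=inj(gp())/1e3
for k in range(1,7):
    ctrl.move_l(tcp(J(g[0],-.004,.0625-.001*k),O),vel=.02); f=F(); print(inj(gp()),f,ctrl.current_wrist_torque())
    if f[2]>6: break
pic('side','low',(180,140,400,300),3.3)
E
```

```text
[-5.  -4.  61.8] [ 0.9 -0.9  0.7] [0.  0.4 0. ]
[-4.6 -4.  61. ] [ 3.1 -1.   4.4] [-0.1 -0.   0. ]
[-4.3 -4.  60.1] [ 4.9 -1.2  4.1] [-0.1 -0.2 -0. ]
[-4.1 -4.  59.2] [ 5.9 -1.   5.4] [-0.1 -0.3 -0. ]
[-3.9 -4.  58.3] [ 6.4 -1.6  5.4] [-0.  -0.4  0. ]
[-3.9 -3.9 57.3] [ 6.1 -0.9  6.1] [-0.1 -0.4 -0. ]
```

View pics/sidelow.png

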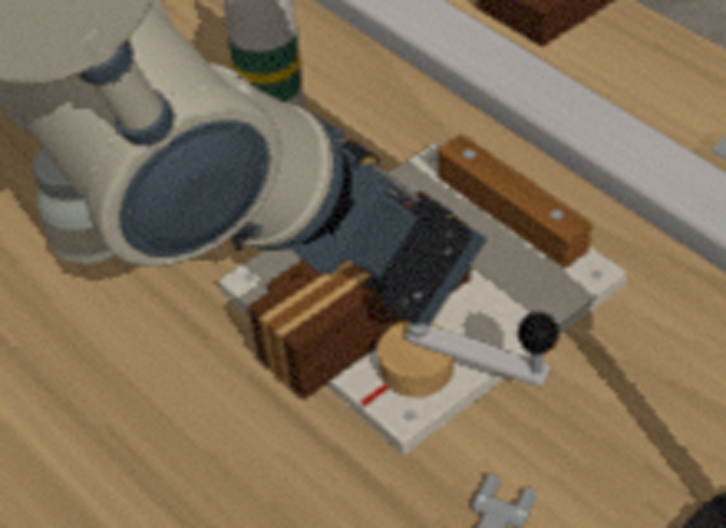

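```bash
python3 - <<'E'
from rb import *
pic('side','lowz',(240,190,340,270),8); pic('scene','lowz',(270,180,370,260),8)
E
```

```text
(no output)
```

View pics/sidelowz.png

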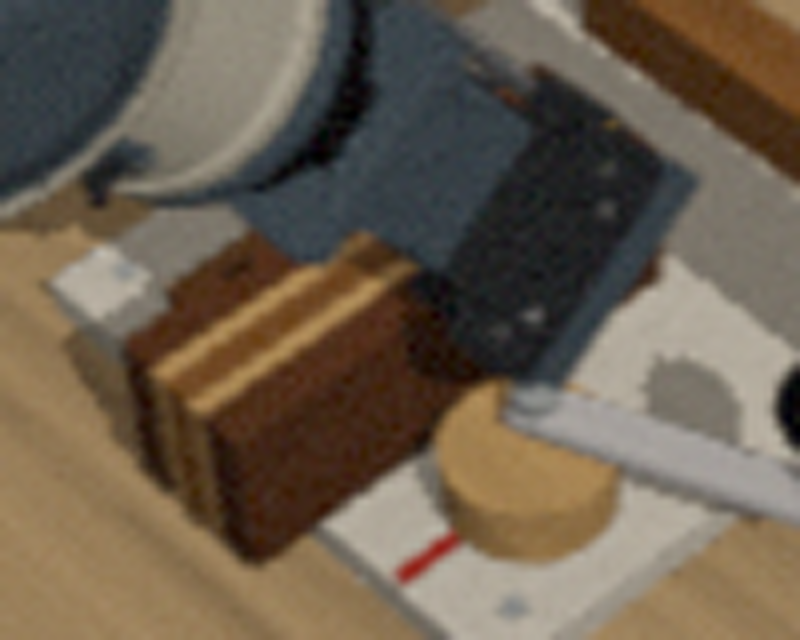

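View pics/scenelowz.png

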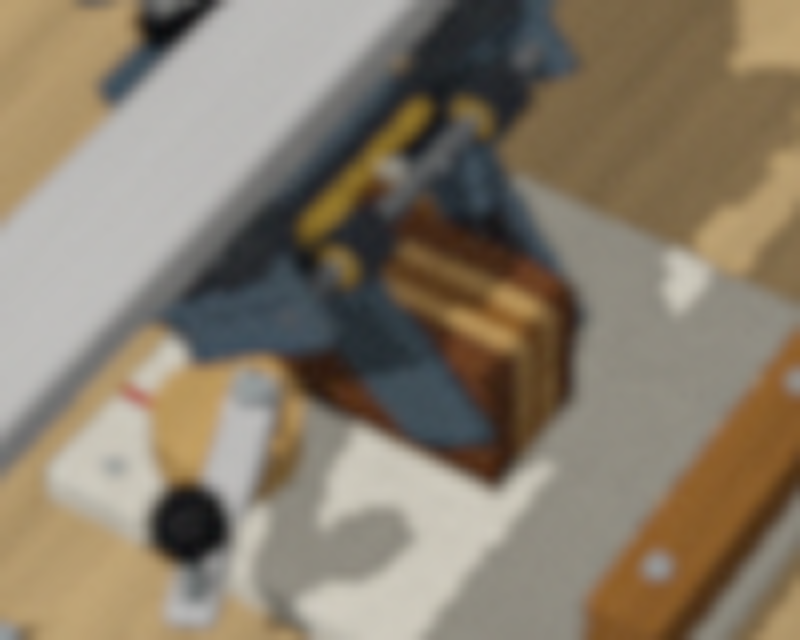

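```bash
python3 - <<'E'
from lean import *
D=CAM['side'];S=CAM['scene']; sd=lambda u,v:np.array([240+u/8,190+v/8]); sc=lambda u,v:np.array([270+u/8,180+v/8])
a,b,h=.03,.028,.085
for r in leanfit([(D,(a,-b,-h),sd(255,565)),(D,(-a,-b,-h),sd(208,420)),(D,(-a,b,-h),sd(128,345)),(S,(-a,-b,h),sc(513,345)),(S,(-a,b,h),sc(578,288)),(S,(a,-b,h),sc(497,488))],88): print(r)
E
```

```text
88.82324831498214
[-62.2122  -0.9261  44.8477]
[-146.5782   -0.9261   13.1084]
[[-0.2371 -0.1087]
 [ 3.0336  2.2442]
 [-1.5532 -1.3684]
 [-1.6045  3.9988]
 [ 0.826  -1.2936]
 [ 0.354  -0.1227]]
```

```bash
python3 - <<'E'
from rb import *
O=ori(psi,50); g=inj(gp())/1e3
ctrl.move_l(tcp(J(g[0]+.025,-.003,g[2]+.0005),O),vel=.04); print(inj(gp()),F(),ctrl.current_t())
ctrl.command_gripper(0.78); print(ctrl.current_grip_width()*91,F(),ctrl.current_t())
g=gp(); ctrl.move_l(tcp(g-.12*O[:,1],O),vel=.1); print(inj(gp()),F(),ctrl.current_t(),np.array(ctrl.current_q()))
pic('side','rel',(220,170,360,280),5.5);pic('scene','rel',(260,170,370,260),7); pic('wrist','rel')
np.savez('wrel.npz',pos=ctrl.current_tool_pos(),rot=ctrl.current_eef_rot())
E
```

```text
[20.8 -3.  57.7] [ 1.1  0.4 -3.7] 20.1583
71.14645213020617 [-0.8  0.4  0.2] 20.6083
[-56.   -3.  149.8] [-0.1  0.5 -0.6] 21.9583 [  9.1  25.  125.  216.   11.5  62.7]
```

View pics/siderel.png

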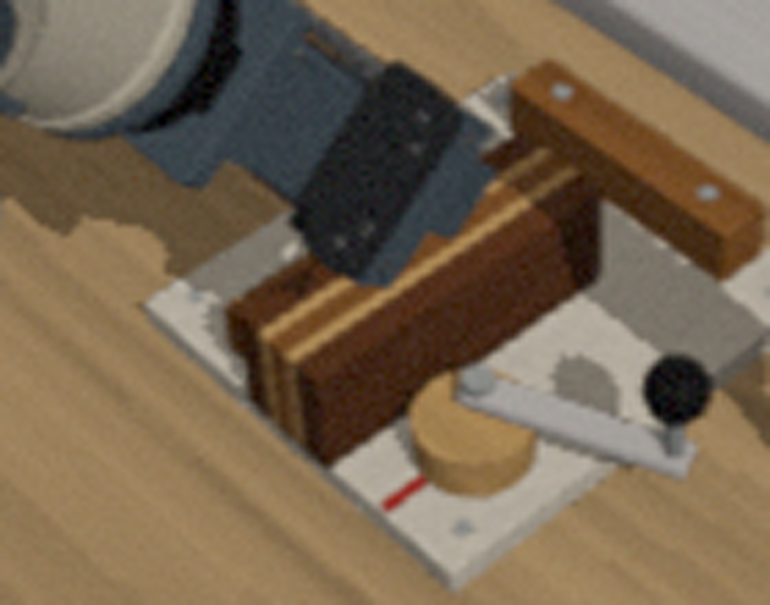

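View pics/wristrel.png

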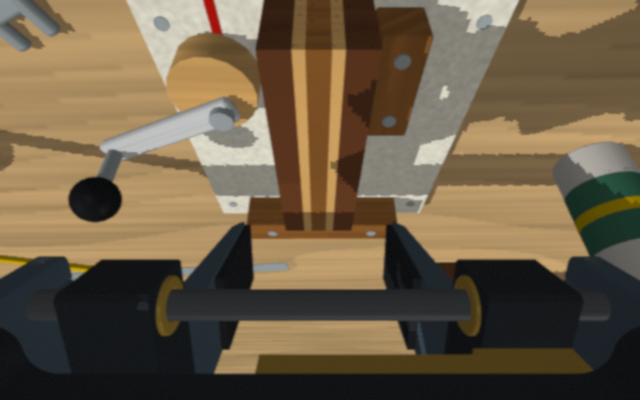

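View pics/scenerel.png

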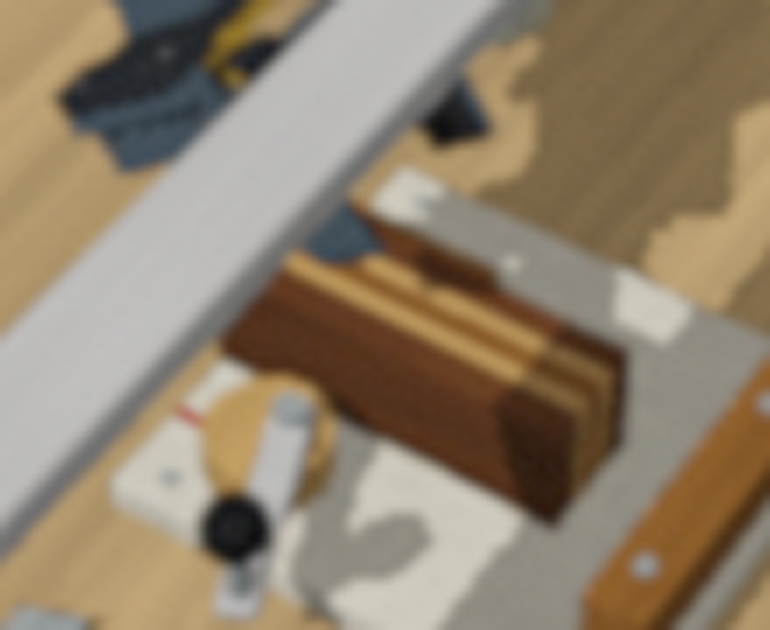

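The views show the blank flat and straight between fence and cam. Its foot end is at about the near edge, (325,460) in the side zoom, so roughly 35 mm short of home. I'll back out, shut the fingers and push on the foot end.

```bash
python3 - <<'E'
from rb import *
O=ori(psi,50); y=-.002
T=lambda x,z:J(x,y,z)
def tp(): return inj(np.array(ctrl.current_tool_pos()))
ctrl.move_l(T(-.165,.14),vel=.12); ctrl.command_gripper(0.0)
ctrl.move_l(T(-.165,.042),vel=.1); print(tp(),F(),ctrl.current_t())
ctrl.move_l(T(-.140,.042),vel=.05); print(tp(),F())
for x in np.arange(-.134,-.086,.004):
    ctrl.move_l(T(x,.042),vel=.05); f=F(); print(tp(),f,ctrl.current_t())
    if f[0]<-12: break
pic('side','push',(220,170,360,280),5.5);pic('scene','push',(260,170,370,260),7)
E
```

```text
[-165.    -1.9   42.4] [-0.3  0.6  0.5] 25.5167
[-140.2   -2.    42.3] [ 0.6 -0.2 -0.7]
[-134.3   -2.    42. ] [-0.9 -0.4 -1.5] 26.4333
[-130.1   -2.    42. ] [-1.3  0.1  0.2] 26.6833
[-125.8   -2.    42.1] [-1.6 -0.4 -0.6] 26.9333
[-121.6   -2.    42.1] [-1.2  0.  -0.2] 27.1833
[-117.6   -2.    42.1] [-0.9 -0.6 -0.9] 27.4333
[-113.6   -2.    42.1] [-1.2  0.8 -0.6] 27.6833
[-109.6   -2.    42.1] [-0.8  0.2  0.3] 27.9333
[-105.6   -2.    42.1] [-0.3  0.1 -0.6] 28.1833
[-101.6   -2.    42.1] [-1.2 -0.7  0. ] 28.4333
[-99.9  -2.2  41.6] [-14.4   1.6   7. ] 28.6833
```

View pics/sidepush.png

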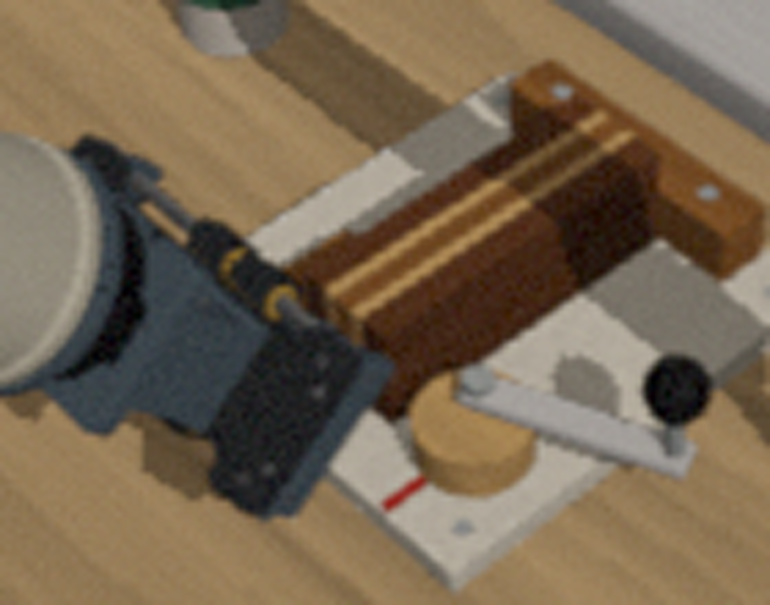

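View pics/scenepush.png

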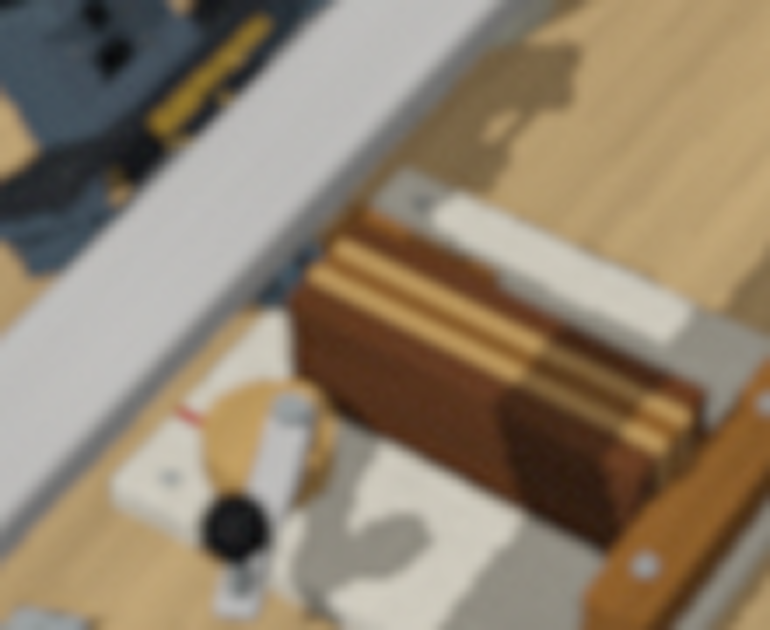

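The blank is seated against the end stop: Fx rose to -14 N, and both views show its end on the stop. Next I'll grasp the ball.

```bash
python3 - <<'E'
from rb import *
O=ori(psi,50); b=np.array([.5705,-.039,.0895]); bj=inj(b)/1e3; print('ball jig',bj, 'r',np.hypot(bj[0]+.06,bj[1]+.063),'alpha',-np.radians(65)-np.arctan2(bj[1]+.063,bj[0]+.06))
T=lambda x,y,z:J(x,y,z)
ctrl.move_l(T(-.150,-.002,.045),vel=.1); ctrl.move_l(T(-.160,-.002,.15),vel=.15); 
pre=tcp(b-.09*O[:,1],O)
ctrl.command_gripper(.58)
ctrl.move_l(pre,vel=.15); print(ctrl.current_t(),F(),np.array(ctrl.current_q()))
pic('wrist','ball'); np.savez('wb.npz',pos=ctrl.current_tool_pos(),rot=ctrl.current_eef_rot())
pic('side','ball',(220,170,360,280),5.5)
E
```

```text
ball jig [-0.  -0.1  0.1] r 0.09283221655856495 alpha 0.04315609277408705
32.525 [0.7 0.6 0.4] [-17.5  21.9 130.8 137.8  15.4 118.6]
```

View pics/wristball.png

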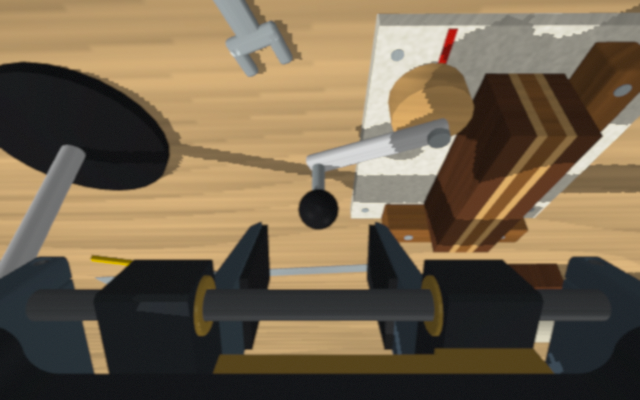

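View pics/sideball.png

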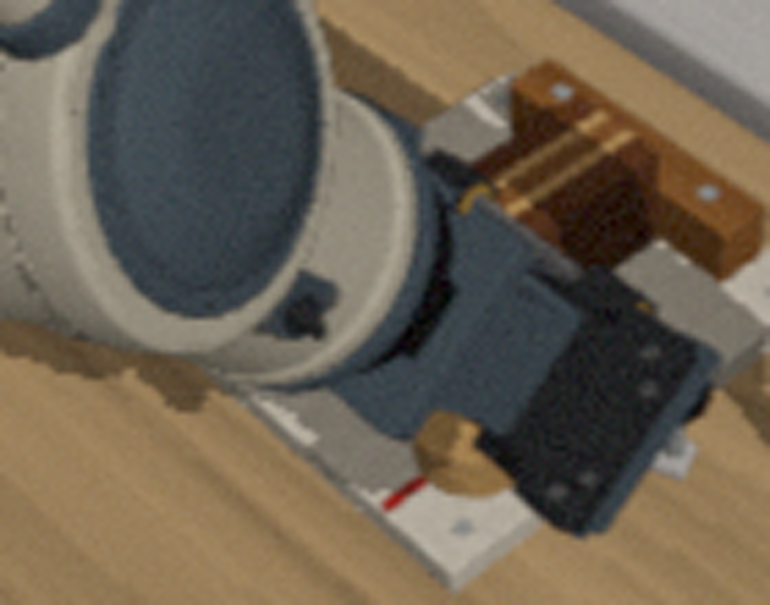

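The ball sits at (318,209), centred between the fingers. The blank is still home. I'll check the arc offline, then grasp and swing.

```bash
cat > arc.py <<'E'
from rb import *
O=ori(psi,50)
def B(al,z=.0895,r=.0925):
    t=-np.radians(65)-al; return J(-.06+r*np.cos(t),-.063+r*np.sin(t),z)
E
python3 - <<'E'
from arc import *
from h import wcam,proj
d=np.load('wb.npz'); print('pred px',proj(wcam(d['pos'],d['rot']),[.5705,-.039,.0895]))
q=np.array(ctrl.current_q())
for al in np.arange(.04,2.1,.25):
    q=ik(tcp(B(al),O),O,q); print(al,B(al)*1e3,q)
b=np.array([.5705,-.039,.0895])
ctrl.move_l(tcp(b,O),vel=.07); print(F())
ctrl.command_gripper(0.0); print('w',ctrl.current_grip_width()*91,F(),ctrl.current_t())
E
```

```text
pred px [[317.0663 209.4057]]
0.04 [570.6525 -38.5845  89.5   ] [-14.927   34.7472 126.3989 156.4094  22.0412 101.6069]
0.29 [548.2856 -44.2155  89.5   ] [-16.8617  34.7315 129.5288 156.2204  25.1241  99.7975]
0.5399999999999999 [525.2209 -44.1379  89.5   ] [-18.0919  34.9627 132.906  157.3021  28.5573  97.2476]
0.7899999999999999 [502.8925 -38.3563  89.5   ] [-18.3818  35.5334 136.3804 159.472   32.3378  94.4011]
1.0399999999999998 [482.6885 -27.2303  89.5   ] [-17.4661  36.4885 139.7459 162.57    36.3935  91.7538]
1.2899999999999998 [465.8653 -11.4517  89.5   ] [-15.1086  37.7364 142.7098 166.431   40.4337  89.8371]
1.5399999999999998 [453.4688   7.9985  89.5   ] [-11.2306  38.9354 144.8715 170.8832  43.7552  89.0622]
1.7899999999999998 [446.2697  29.9111  89.5   ] [ -6.0881  39.5282 145.7896 175.7752  45.3019  89.3914]
2.0399999999999996 [444.7156  52.9235  89.5   ] [ -0.3435  39.1539 145.2194 180.9851  44.3725  90.1169]
[ 0.3883  0.7109 -0.3567]
w 28.305334859011783 [-1.0844  3.2241  2.0167] 34.5667
```

```bash
python3 - <<'E'
from arc import *
for al in np.arange(.16,1.45,.12):
    ctrl.move_l(tcp(B(al),O),vel=.07); f=F(); print(round(al,2),f,ctrl.current_grip_width()*91)
    if np.linalg.norm(f)>25: print('HIGH');break
print(ctrl.current_t()); pic('wrist','arc1'); pic('side','arc1')
E
```

```text
0.16 [-2.3  1.8  3.7] 28.12927141070742
0.28 [-2.6  0.   3.7] 28.137518340566466
0.4 [-2.7  0.6  4.7] 28.32750318381805
0.52 [-1.4 -0.9  5.2] 28.641175990374435
0.64 [-1.3  0.2  5.6] 28.00068595476706
0.76 [-2.   0.1  5.3] 27.89114945613549
0.88 [-2.6  0.4  6.2] 28.503059960560126
1.0 [-1.9  1.1  6.8] 28.503046927965066
1.12 [-2.1  0.7  6.4] 27.870875341931406
1.24 [-2.2  1.4  7.5] 28.22583056544373
1.36 [-1.9  1.5  6.7] 28.15467456862013
37.9583
```

View pics/wristarc1.png

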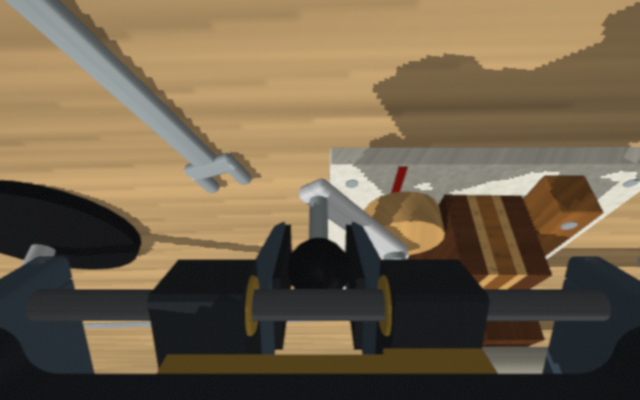

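View pics/sidearc1.png

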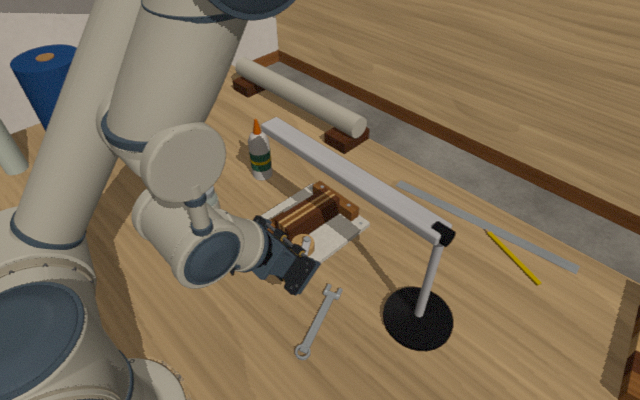

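The wrist view shows the ball held at (318,265) with the lever following, and the blank undisturbed. I'll continue into the clamping range.

```bash
python3 - <<'E'
from arc import *
for al in list(np.arange(1.46,2.0,.1))+[2.0,2.06]:
    ctrl.move_l(tcp(B(al),O),vel=.05); f=F(); print(round(al,2),f,ctrl.current_grip_width()*91)
    if np.linalg.norm(f)>35: print('HIGH');break
print(ctrl.current_t(),inj(gp())); pic('wrist','arc2'); pic('scene','arc2',(190,120,410,300),3.3)
np.savez('wa.npz',pos=ctrl.current_tool_pos(),rot=ctrl.current_eef_rot())
E
```

```text
1.46 [-0.4  1.6  5.7] 28.10901661181529
1.56 [0.3 2.  4.9] 27.969911269213288
1.66 [ 2.1 -0.4  3.7] 28.225063879091554
1.76 [ 2.6 -6.5  3.1] 28.086958439822965
1.86 [  1.4 -10.6   2.6] 28.21255857769556
1.96 [ 3.  -4.4  1.8] 27.883657848340572
2.0 [  2.7 -14.4   2. ] 27.97348118528686
2.06 [5.3 0.2 1.1] 28.139672973450086
40.5667 [-151.8  -58.    89.6]
```

View pics/wristarc2.png

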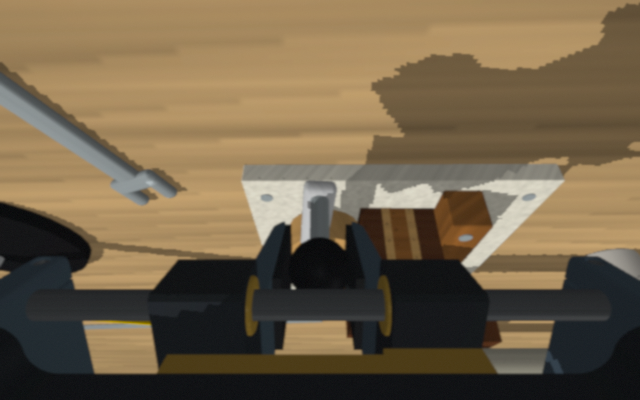

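View pics/scenearc2.png

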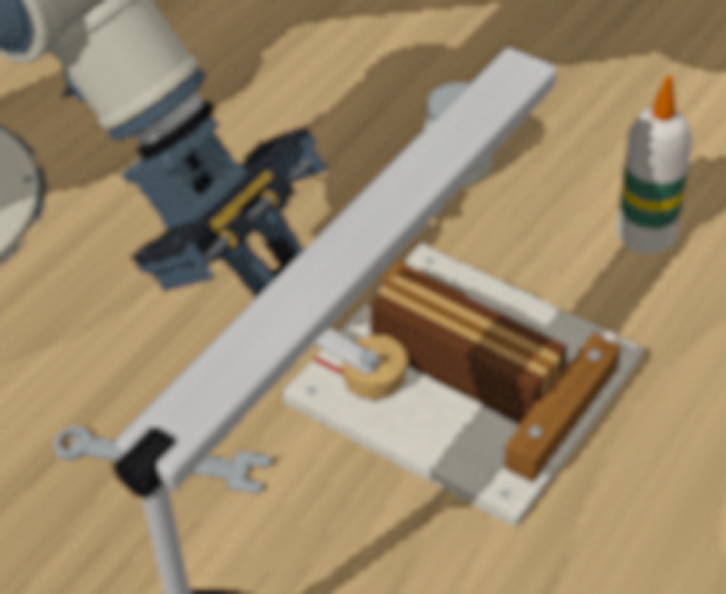

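Both views show the lever lying along the red mark, with the blank against stop and fence. I'll let go and back away.

```bash
python3 - <<'E'
from arc import *
ctrl.command_gripper(0.62); print(F(),ctrl.current_grip_width()*91)
g=gp(); q=np.array(ctrl.current_q())
for d in [(-.03,0,.06),(-.02,0,.05),(0,0,.06),(-.03,0,.04),(-.02,0,.025)]:
    try: ctrl.move_l(tcp(g+np.array(d),O),vel=.08); print('ok',d); break
    except ctrl.MotionError as e: print(d,e)
print(F(),ctrl.current_t(),np.array(ctrl.current_q()))
pic('wrist','end'); pic('side','end',(200,150,380,290),4.4); pic('scene','end',(230,150,400,285),4.7)
np.savez('we.npz',pos=ctrl.current_tool_pos(),rot=ctrl.current_eef_rot())
E
```

```text
[ 0.1 -0.4 -0.9] 56.140702775504394
ok (-0.03, 0, 0.06)
[ 0.   0.7 -0.1] 42.2667 [  0.2  22.9 144.5 182.3  27.3  89.2]
```

View pics/wristend.png

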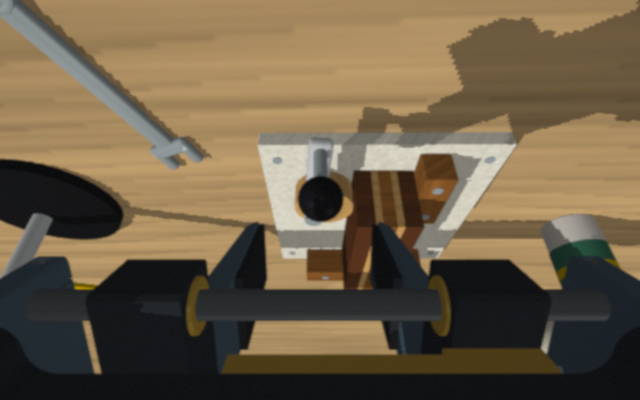

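View pics/sideend.png

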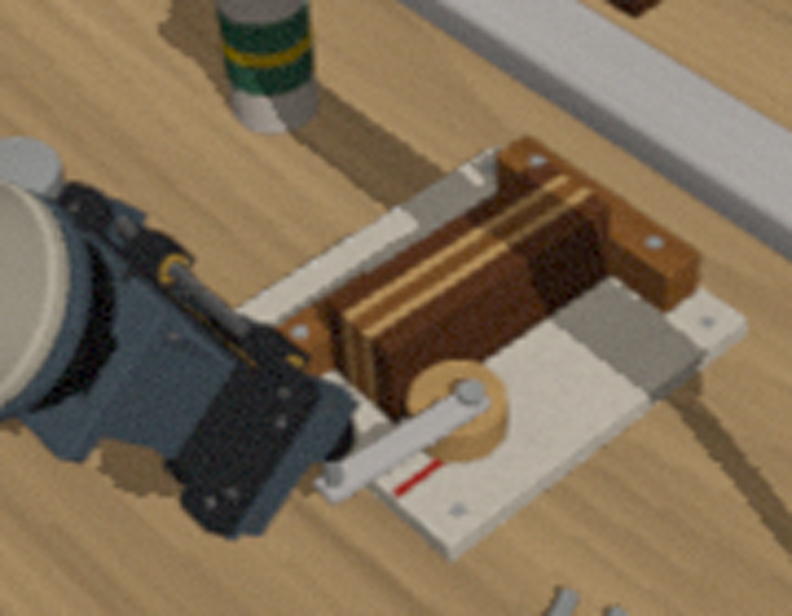

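View pics/sceneend.png

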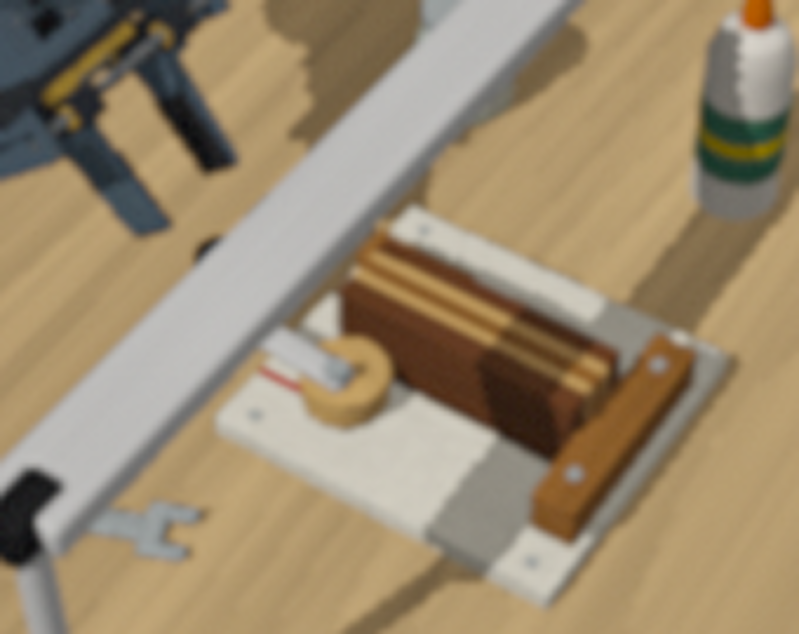

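The ball stands free at (320,199) in the wrist view, the lever lies over the mark, and the blank is against stop and fence. One numeric check of the lever angle and blank pose before signing off.

```bash
python3 - <<'E'
from lean import *
d=np.load('we.npz'); W=wcam(d['pos'],d['rot'])
s=least_squares(lambda x:proj(W,[x[0],x[1],.0895])[0]-[320,199],[.45,.05]).x
c,sn=np.cos(-jig[2]),np.sin(-jig[2]); e=s-jig[:2]; bj=np.array([c*e[0]-sn*e[1],sn*e[0]+c*e[1]]); v=bj-[-.06,-.063]
print('ball jig',bj,'r',np.hypot(*v),'alpha',(-np.radians(65)-np.arctan2(v[1],v[0]))%(2*np.pi))
S=CAM['scene'];D=CAM['side'];sd=lambda u,v:np.array([200+u/4.4,150+v/4.4]); sc=lambda u,v:np.array([230+u/4.7,150+v/4.7])
# blank flat: local frame x along board
ob=[(D,(-.085,-.028,.075),sd(371,342)),(D,(-.085,.028,.075),sd(331,298)),(D,(.085,-.028,.075),sd(607,212)),(S,(-.085,-.028,.075),sc(342,283)),(S,(.085,-.028,.075),sc(581,400)),(S,(.085,.028,.075),sc(617,357))]
q,r=fit(ob,[.6,.11,0]); e=q[:2]-jig[:2]; print('blank in jig',c*e[0]-sn*e[1],sn*e[0]+c*e[1],np.degrees(q[2]-jig[2])); print(r)
ob=[(D,(.085,.075,.05),sd(500,155)),(D,(.115,-.075,.05),sd(698,253)),(D,(.085,-.075,.05),sd(664,285)),(D,(-.12,-.11,.015),sd(450,550)),(D,(.12,-.11,.015),sd(746,325)),(S,(.085,-.075,.05),sc(535,494)),(S,(.085,.075,.05),sc(660,340)),(S,(-.12,-.11,.015),sc(217,420)),(S,(.12,-.11,.015),sc(549,592)),(S,(.12,.11,.015),sc(735,357))]
p,r=fit(ob,[.6,.11,0]); c,sn=np.cos(-p[2]),np.sin(-p[2]); e=q[:2]-p[:2]; print('jig same views',p,'rel',c*e[0]-sn*e[1],sn*e[0]+c*e[1],np.degrees(q[2]-p[2]))
E
```

```text
ball jig [-0.1527 -0.0574] r 0.09286783482374905 alpha 2.0678403880582756
blank in jig -0.0011437613083523871 0.003772049996277302 -2.8455425028280446
[[ 2.0269  1.069 ]
 [-2.6066 -1.5904]
 [ 0.5481 -1.2661]
 [-0.5312 -0.66  ]
 [-2.4659  1.5459]
 [ 0.9973 -1.7403]]
jig same views [ 0.5995  0.1079 -0.0338] rel -0.0021276644197425914 0.00491031870885029 -2.3259390264448805
```

The lever is at about 2.07 rad, which is fine. The blank's yaw of -2.5° comes from noisy pixel picks and is close to the 2.86° limit, so I'll get a closer wrist view before handing in.

```bash
python3 - <<'E'
from arc import *
O2=ori(psi,44); q=np.array(ctrl.current_q())
for g in [J(-.19,.01,.17),J(-.18,.01,.16),J(-.17,0.01,.155)]:
    try: ctrl.move_l(tcp(g,O2),vel=.1,ori=O2); print('ok',inj(gp())); break
    except ctrl.MotionError as e: print(e)
print(ctrl.current_t(),F())
im=ctrl.read_camera('wrist'); cv2.imwrite('pics/wv.png',im); np.savez('wv.npz',pos=ctrl.current_tool_pos(),rot=ctrl.current_eef_rot())
a=im[60:300,210:480]; cv2.imwrite('pics/wvz.png',cv2.resize(a,None,fx=2.5,fy=2.5,interpolation=cv2.INTER_CUBIC))
E
```

```text
ok [-190.     9.9  169.8]
43.2917 [-0.1 -0.6 -0.2]
```

View pics/wvz.png

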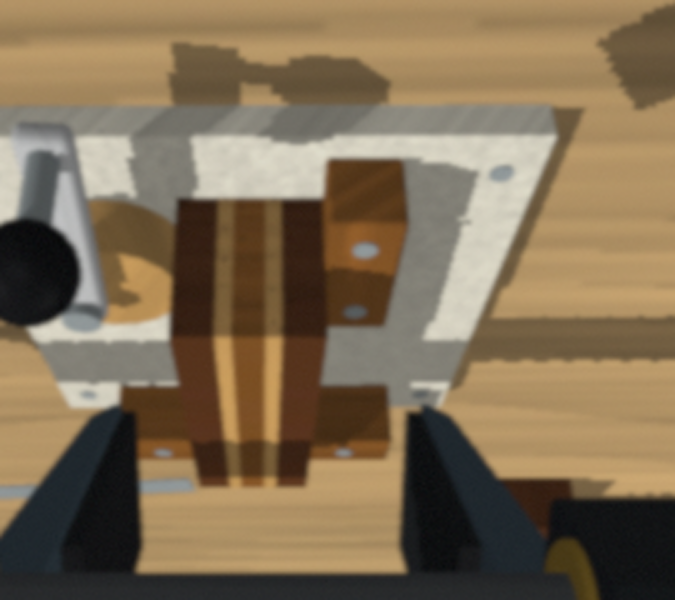

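```bash
python3 - <<'E'
from lean import *
d=np.load('wv.npz'); W=wcam(d['pos'],d['rot']); w=lambda u,v:np.array([210+u/2.5,60+v/2.5])
h=.085;b=.028
ob=[(W,(-h,-b,.015),w(181,199)),(W,(-h,b,.015),w(325,200)),(W,(-h,-b,.075),w(171,335)),(W,(-h,b,.075),w(328,336)),(W,(h,-b,.075),w(199,486)),(W,(h,b,.075),w(306,485))]
q,r=fit(ob,[.6,.11,0]);print(q,r.round(1).tolist())
ob=[(W,(-.12,.11,.015),w(553,135)),(W,(-.12,.11,0),w(551,105)),(W,(-.11,.058,.045),w(409,224)),(W,(-.11,.058,.015),w(402,160)),(W,(-.035,.058,.045),w(388,325)),(W,(.085,.075,.05),w(389,441)),(W,(.085,.075,.015),w(387,387)),(W,(.12,.11,.015),w(440,406)),(W,(.12,-.11,.015),w(70,408)),(W,(.115,.075,.05),w(388,458))]
p,r=fit(ob,[.6,.11,0]);print(p,r.round(1).tolist())
c,sn=np.cos(-p[2]),np.sin(-p[2]); e=q[:2]-p[:2]; print('rel',c*e[0]-sn*e[1],sn*e[0]+c*e[1],np.degrees(q[2]-p[2]))
E
```

```text
[ 0.598   0.1108 -0.0388] [[-0.7, -0.4], [-0.1, -0.4], [0.0, 0.5], [0.7, 0.5], [0.2, -0.2], [-0.2, 0.4]]
[ 0.5982  0.1091 -0.0186] [[1.2, 0.7], [-0.6, -0.5], [-0.1, 0.5], [0.2, -1.6], [-1.5, 1.4], [1.1, 0.0], [0.3, -2.0], [-0.0, 0.2], [0.3, -0.2], [-1.0, 0.7]]
rel -0.00022552399257900324 0.0016900270426680624 -1.1590524793627763
```

```bash
python3 - <<'E'
from bench import ctrl
ctrl.sleep(0.3); print(ctrl.current_contact_force(),ctrl.current_t()); ctrl.sign_off()
E
```

```text
[ 0.08552279 -0.08338914 -0.0984179 ] 43.6417
the job is handed in; nothing more can be done
```

The blank is home and clamped, the lever is at the mark, and I handed the job in at 43.6 s. No verdict was reported.

**What I did:** I pinched the blank high with the tool reaching in low at 50°, under the lamp. I straightened it and brought its foot to the board's edge. There I tipped it slowly over the edge onto the board, with the blank swivelling in the pads. I slid it 25 mm gripped, then let go and pushed on its foot end until it met the end stop (about 14 N). Finally I gripped the black ball, swung it clockwise past the cam's bite to the mark, let go and backed clear.

**Last checks**
- **Lever:** about 2.07 rad by the wrist camera; 1.88 is needed.
- **Blank position:** x about -0.2 mm and y about +1.7 mm in the board frame; both are within limits.
- **Blank tilt:** by eye flat on the board; I took no separate final height reading.
- **Forces:** close to zero at the end, so the robot was touching nothing.
- **Other objects:** there was no sign of contact with the lamp. The bottle and wrench looked unmoved. I did not measure the jar again.

**What disagreed or went wrong**
- **Blank yaw:** the closer wrist view gave -1.2°, while the coarser scene and side views gave -2.3° to -2.8°. The limit is 2.86°. I trusted the wrist view, where the blank also looked flush with the fence and stop.
- **Foot dragging:** on the bench the foot stuck and the push jammed (up to 15 N upward on the tool). I lifted the blank about 2 mm to finish the approach to the edge.

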